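# Lock the backup drive caddy into its desk dock

### The job

Pull the drive caddy out of its white garage by its free end, set it down flat and let go on the clear worktop, then take it again by its blue handle. With the lock collar still open, slide the caddy nose first (brass contacts first) along the dock, under the lip, until it drops level into the pocket; then turn the collar clockwise until its white pointer stands at the red locked mark, with the orange tongue over the caddy. Leave the other things on the desk where they are.

Things in the scene. Friction and masses are not known exactly. Their poses are not given: they have to be found in the camera images.
- caddy: Loose black drive caddy, flat box 160 long (x) x 56 wide (y) x 18 high (z) mm, about 0.22 kg, blue handle fin on top. Origin: centre of its underside; x to the nose (brass contacts), z up. The free end (-x) has a grey bezel. It starts on the worktop, nose in the garage, about 60 mm of the free end sticking out: pinch it there from above, across its width.
- caddy_nose (a point): Middle of the caddy's nose end face, 80 mm from the caddy's origin along its +x, 9 mm above its underside.
- caddy_handle (a point): Centre of the caddy's blue handle fin, 32 mm above the caddy's underside, midway along it; same axes as the caddy. The fin is 50 long (x) x 14 wide (y) mm and stands from 18 to 46 mm above the underside. At the start it is under the garage's roof.
- garage: White garage fixed to the worktop, 105 deep (x) x 82 wide (y) x 60 high mm, open at its -x mouth and without a floor; inside 72 wide and 54 mm high. Origin: under its centre, on the worktop; +x points into the garage, so the caddy is pulled out along -x, by at least 110 mm. The worktop between garage and dock is clear, a place to set the caddy down.
- dock: Grey and black dock fixed to the worktop. Origin: on the worktop, under the pocket's centre; +x is the way the caddy slides in, y left of that, z up. Along x: entry deck, pocket, end wall with lip. Side rails, inner faces at y +-32 mm, 7 mm thick, 24 mm high, run from x -118 to 82 mm, flared before that; between them the caddy can be held only by its handle.
- dock_entry (a point): Middle of the entry deck's top: dock x -106, y 0, z 12 mm. The deck spans x -131 to -83 mm. A caddy on it rides 6 mm above its seat; when its nose meets the end wall, its tail has cleared the deck's edge and it drops into the pocket.
- dock_pocket (a point): Centre of the pocket's floor: dock x 0, y 0, z 6 mm. The pocket is 165 mm long (x -83 to 82 mm). The seated caddy's origin comes here, its +x along the dock's +x.
- dock_lip (a point): Middle of the lip's free edge, underside: dock x 70, y 0, z 34 mm. The lip reaches from here to the end wall (x 82 mm) over the pocket, its top 40 mm high, so the caddy can not be set straight down: its nose slides in under the lip (4 mm of room above a caddy on the deck).
- collar_axis (a point): On the lock collar's vertical axis, 60 mm above the worktop, level with the collar's top: dock x -60, y -68 mm, same axes as the dock. The collar is a knurled aluminium ring of outer radius 25 mm, 26 to 60 mm above the worktop, round a fixed post that rises 2.5 mm higher. Grip it from above across its 50 mm diameter, at any yaw, fingertips at least 34 mm over the worktop.
- tongue_tip (a point): Outer end of the collar's orange tongue, 64 mm from its axis, 29 mm above the worktop; turns with the collar. The tongue is 14 mm wide and sweeps 26 to 32 mm above the worktop: it clears a seated caddy (top at 24 mm) but runs against one still on the deck. Under the collar is a round pedestal, radius 33 mm, 23.5 mm high, with the marks.
- lock_collar (a joint): Angle of the lock collar (rad), growing clockwise seen from above. 0: open stop, white pointer at the green dot (starts 0 to 0.25). 1.40: locked mark, pointer at the red bar, tongue straight across the caddy along the dock's +y. It can be overturned, to 1.75. It stays where it is left (friction about 0.06 N m).
- pen_pot: Gold-coloured pen pot, 80 mm across, 98 mm high; loose bystander, origin under its centre.
- stapler: Teal and black stapler, 138 mm long; bystander.
- tape: Black tape dispenser, 125 mm long; bystander.
- stickies: Yellow block of sticky notes, 76 x 76 x 13 mm; bystander.
Things that resemble listed ones, but are neither listed nor needed, are in the scene too. What is shaped like the caddy but pink or purple is not meant. Of the things shaped like the garage, the white one is meant.

How it is judged:
By the outcome, as a careful person would: the job done as asked, in the order asked, and still so for the second after the job is handed in, with the robot touching nothing.
It also fails if it takes over 67 s, if anything falls off the work surface, if the arm or the gripper's body presses on something with over 40 N, if the wrist force passes 120 N, or if a joint passes its speed limit or range.

### The arm

A 6-joint arm with a two-finger parallel gripper is mounted at the origin on a cart in front of the work surface, level with it; the furniture and walls round the work are solid. World frame = base frame: x ahead of the robot, y to its left, z up, the work surface at z = 0. Lengths are in m, angles in rad, forces in N, time in s.
With the tool pointing down it reaches from about 0.25 to 0.725 m from the base axis. Payload 9.7 kg.
Tool frame: the origin (TCP) lies on the centre line of the jaws, within the pads' length; the fingertips stand 11 mm ahead of it and the grasp point (between the pads) lies 8 mm behind it (ctrl.nose_length is the distance from the TCP to the fingertips, in m); z points along the fingers, y is the direction in which the jaws open and shut (so a half turn about z gives the same grasp; the last joint's range is limited). The gripper opens to 85 mm and grips with 20 to 120 N. Pads are 22 mm wide; open, the fingers measure 114 mm over their backs; the gripper's body (76 mm by 85 mm) begins 54 mm behind the grasp point. The pads swing forward as they close: fully open they stand 13 mm farther back than shut.
Start: joints at [1.132, 0.087, 0.176, 1.66, 0, 1.571], TCP at [0.234, 0.498, 0.242] pointing down, gripper open.
Joint ranges: [-3.13, 3.13], [-0.85, 1.81], [-1.15, 1.24], [-2.2, 2.28], [-1.44, 1.52], [-3.14, 3.14]. Speed limits (rad/s): [2.22, 2.22, 2.57, 3.14, 3.14, 3.14].

### API

Orientations are given as a unit quaternion [w, x, y, z].
In Python, from rig import sense, eyes, job, ctrl gives the robot as it stands. The module is installed in compiled form; this text tells all that it offers.
- The arm moves only by the tool drive_tool, never from a script. Its argument "plan" is a list that holds one entry, the list of rows, each a list of 7 numbers: the shift along the tool's x, y, z scaled (see below), then the turn, a rotation vector about the tool's x, y, z scaled (see below), then the opening, from 0 (shut) to 1 (fully open). In form: [[[dx, dy, dz, wx, wy, wz, gripper], ...]]. A call has 1 to 5 rows; each row shifts and turns the commanded pose from where the row before left it, along the tool's axes as they then stand; what a row does not reach is not made up. The controller multiplies each number of a shift by 150 mm and each number of a turn by 180 degrees. A row lasts 1/10 s, in which the tool goes at most 50 mm and 8.59 degrees, less where a joint would pass 70% of its speed; a pose out of reach is approached as far as the arm can. A call with a number of a shift or a turn outside -1 to 1 is refused whole. A call with a gripper value outside its range is refused whole. The fingers move at their own pace and stop on an object; "newtons" is the grip in N (left out, the last holds). Time passes only in rows, so rows that do not move let the fingers close. It gives the time, the measured TCP pose, the force and the opening at its end, in the units of the state.
- sense(): the state, without advancing time (a new reading comes with each control period).
- eyes.snapshot(name): name is "scene" or "top"; returns a dict with "img" (420x560x3 uint8, red, green, blue), "camera_matrix" (3x3 intrinsics, pixels), "rvec" (rotation vector, rad) and "tvec" (3), from world to camera coordinates, as OpenCV has them. Camera axes: x right, y down, z forward; pixel columns grow to the right and rows downward; lengths in m; the calibration is good to about 2 mm. A picture is of the moment at which its call begins. There is no depth.
- job.job_done(): hands the job in, once; it reports no verdict.
Trained networks look in a picture, given as the dict that the camera call returned (one of the last four; its "shot" number tells which), for a name from the list of things; names that differ only in an ending like _2 or _b are one class to them, and where a whole thing is asked for, a point or a joint stands for the part that bears it (a point fixed in the world has none). Each returns a list of dicts, best first, with "p" (0 to 1); they miss things now and then, are a little off and sometimes report something else, mostly with a low value. They report only what shows in the picture. A call takes as long as a camera call. They do not tell look-alikes from the thing itself.
- eyes.spot_in(name, picture): "centre" ([column, row] in pixels, amid what is visible of it).
The state is a dict: "time": time; "joint_positions": joint angles; "qd": joint speeds; "joint_torque": joint torques, N m; "position": TCP position; "ee_rot": TCP orientation; "contact_force": force on the tool from outside, world axes, zero at the start; "wrist_torque": the same for the moment, N m; "opening": finger opening in m.
Only numpy, scipy, OpenCV 4.12 (cv2) and the standard library are available. Lean on these libraries where they do the work, as an engineer would, in place of code of your own. Each camera call takes 0.05 s, during which the arm holds its last target.

## Working session

There is one attempt and no reset: what is moved stays moved. The work goes in short steps, Python scripts to look and compute and a tool call to move; the robot and the scene stay as the last step left them, time stands still between calls to the robot, and variables do not carry over. Pictures are saved under pics/ and viewed, and the job is handed in when it is done.

Besides the shell and the picture viewer there is one more tool, called after ">>>" by a JSON object that holds its "fn" and its "kwargs". drive_tool: Moves the arm, as the interface text tells. Its arguments: {"type":"object","properties":{"plan":{"type":"array"},"newtons":{"type":"number"}},"required":["plan"]}

```bash
mkdir -p pics
cat > h.py <<'E'
from rig import sense, eyes, job, ctrl
import numpy as np, cv2
def save(s,n): cv2.imwrite('pics/'+n+'.png',cv2.cvtColor(s['img'],cv2.COLOR_RGB2BGR))
def crop(s,n,c0,r0,c1,r1,k):
    im=s['img'][r0:r1,c0:c1]; im=cv2.resize(im,None,fx=k,fy=k,interpolation=cv2.INTER_CUBIC); cv2.imwrite('pics/'+n+'.png',cv2.cvtColor(im,cv2.COLOR_RGB2BGR))
def ray(s,px):
    R=cv2.Rodrigues(np.array(s['rvec'],float))[0]; t=np.array(s['tvec'],float).ravel()
    d=R.T@np.linalg.inv(s['camera_matrix'])@np.array([px[0],px[1],1.]); return -R.T@t,d
def onz(s,px,z):
    o,d=ray(s,px); return o+d*(z-o[2])/d[2]
def proj(s,P):
    return cv2.projectPoints(np.array(P,float).reshape(-1,1,3),np.array(s['rvec'],float),np.array(s['tvec'],float),np.array(s['camera_matrix'],float),None)[0].reshape(-1,2)
E
python3 - <<'E'
from h import *
st=sense(); print({k:np.round(v,3) for k,v in st.items()}, ctrl.nose_length)
for n in ('top','scene'):
    s=eyes.snapshot(n); save(s,n+'0'); print(n,ray(s,(280,210)))
    for t in ('caddy','caddy_handle','garage','dock','lock_collar','tongue_tip','pen_pot'):
        print(t,[(np.round(d['centre'],1).tolist(),round(d['p'],2)) for d in eyes.spot_in(t,s)])
E
```

```text
{'time': np.float64(0.0), 'joint_positions': array([ 1.132,  0.087,  0.175,  1.66 , -0.   ,  1.571]), 'qd': array([-0.   ,  0.002,  0.   , -0.002,  0.001,  0.   ]), 'joint_torque': array([-3.0000e-03, -5.2039e+01,  4.6480e+01,  1.6000e-02, -0.0000e+00,
        0.0000e+00]), 'position': array([0.234, 0.498, 0.242]), 'ee_rot': array([-0.   ,  0.218,  0.976, -0.001]), 'contact_force': array([ 0.194, -0.37 , -0.354]), 'wrist_torque': array([-0.045, -0.024, -0.084]), 'opening': np.float64(0.085)} 0.011
top (array([ 0.23527736, -0.18770343,  2.10317646]), array([ 0.15301221, -0.00220327, -0.98823871]))
caddy [([310.5, 215.1], 0.7), ([406.9, 219.2], 0.57), ([350.7, 225.6], 0.56), ([218.7, 216.0], 0.38)]
caddy_handle [([309.8, 218.4], 0.71), ([353.1, 225.2], 0.64), ([218.1, 214.6], 0.63), ([404.9, 220.1], 0.56)]
garage [([389.2, 274.3], 0.88), ([304.8, 197.8], 0.65)]
dock [([218.1, 214.0], 0.95), ([158.7, 170.1], 0.17)]
lock_collar [([230.5, 220.3], 0.56)]
tongue_tip [([230.2, 222.4], 0.68)]
pen_pot [([233.4, 160.4], 0.71)]
scene (array([-1.02043537, -0.15413532,  0.7712563 ]), array([ 0.91790487, -0.0094588 , -0.39726315]))
caddy [([316.8, 234.4], 0.69), ([421.4, 237.3], 0.68), ([365.3, 240.9], 0.57)]
caddy_handle [([317.8, 234.5], 0.85), ([422.5, 239.2], 0.84), ([366.5, 240.6], 0.79)]
garage [([416.4, 255.9], 0.91), ([311.3, 214.9], 0.63)]
dock [([220.8, 222.8], 0.57)]
lock_collar [([231.6, 231.3], 0.49), ([315.4, 233.7], 0.45)]
tongue_tip [([233.4, 233.1], 0.47), ([240.1, 199.9], 0.24)]
pen_pot [([239.7, 199.8], 0.56)]
```

View pics/top0.png

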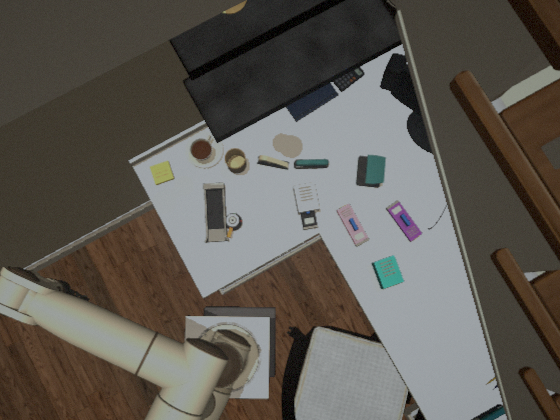

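View pics/scene0.png

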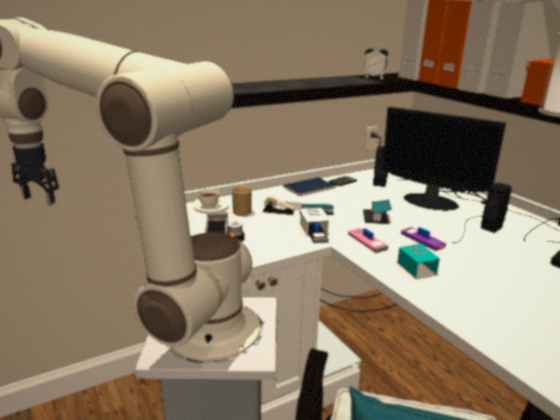

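Run:
```python
from h import *
s=eyes.snapshot('top'); crop(s,'t1',270,160,440,290,4.5); crop(s,'t2',150,140,290,245,5.5)
s=eyes.snapshot('scene'); crop(s,'s1',280,190,460,280,4.4); crop(s,'s2',160,180,280,260,6)
```

```text
(no output)
```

View pics/t1.png

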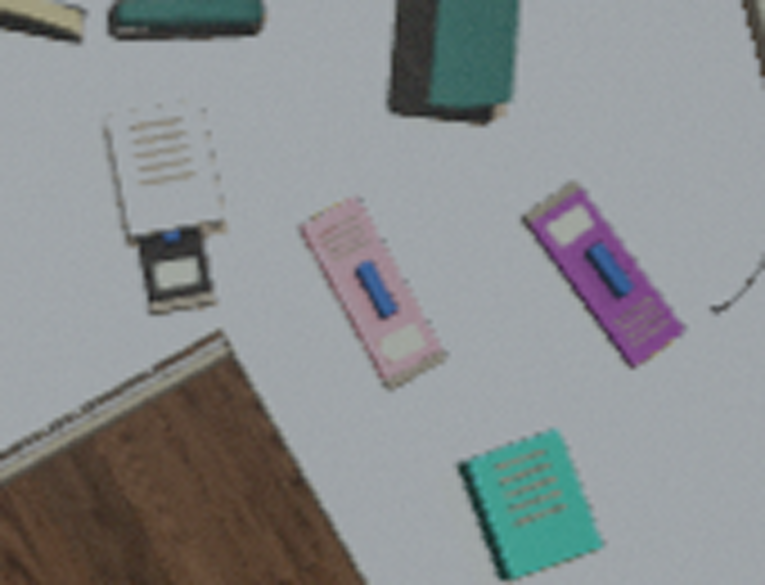

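View pics/t2.png

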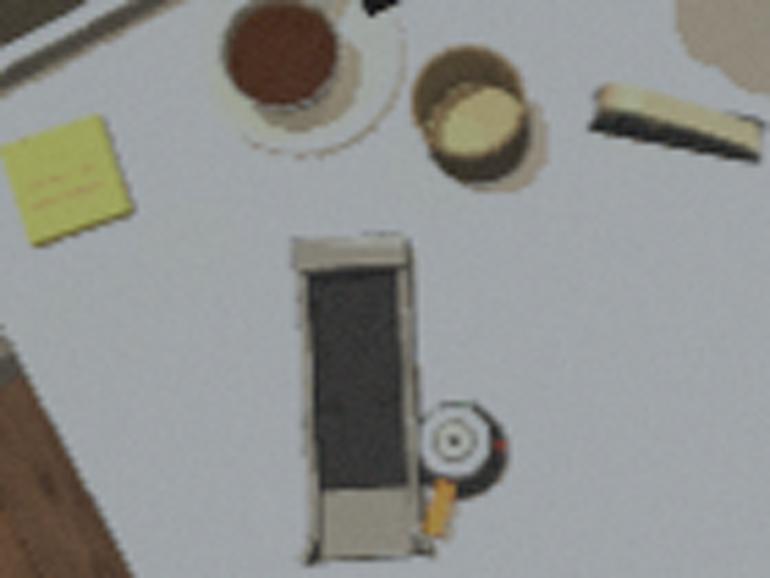

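View pics/s1.png

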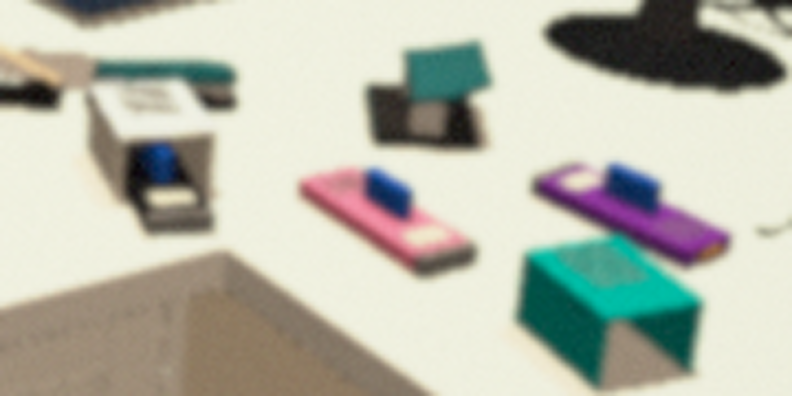

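View pics/s2.png

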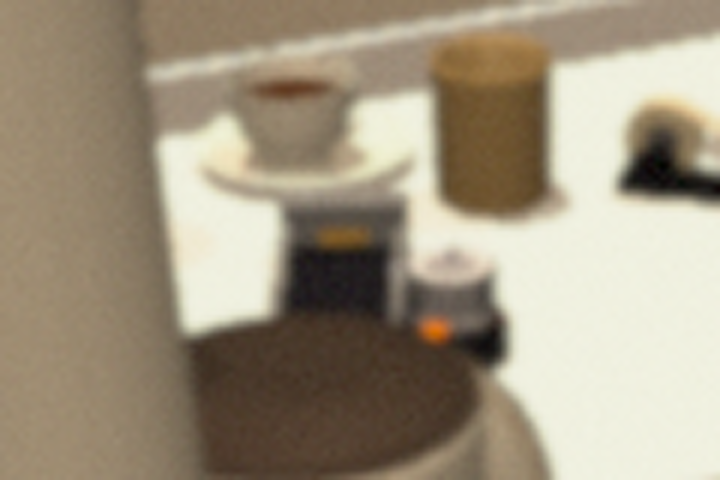

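Look-alikes: black caddy in the white garage at top (308,219); a pink one at (352,225); a purple one at (404,220); garages are white at (305,198) and teal at (389,273). The close crop confirms the black one with the grey bezel in the white garage. The dock is at (217,213) and the collar at (232,220), with its tongue pointing backwards (open).

```bash
cat > fit.py <<'E'
from h import *
from scipy.optimize import minimize
def avg(n,k=6):
    s=None;a=0
    for i in range(k):
        s=eyes.snapshot(n);a=a+s['img'].astype(float)
    s['avg']=a/k; return s
def T(p,P):
    x,y,th=p; c,s_=np.cos(th),np.sin(th); P=np.asarray(P,float)
    return np.c_[x+c*P[:,0]-s_*P[:,1], y+s_*P[:,0]+c*P[:,1], P[:,2]]
def edgescore(ss,p,segs,n=40):
    tot=0
    for s,g in ss:
        for a,b,w in segs:
            t=np.linspace(.05,.95,n)[:,None]
            q=proj(s,T(p,np.array(a)*(1-t)+np.array(b)*t))
            d=q[-1]-q[0]; nrm=np.array([-d[1],d[0]])/np.linalg.norm(d)
            v=cv2.remap(g,(q+.8*nrm).astype(np.float32)[None],None,cv2.INTER_CUBIC)-cv2.remap(g,(q-.8*nrm).astype(np.float32)[None],None,cv2.INTER_CUBIC)
            tot+=w*abs(v.mean())*np.linalg.norm(d)
    return tot
def fit(ss,p0,segs):
    best=None
    for dx in (-.008,0,.008):
      for dy in (-.008,0,.008):
        for dt in (-.05,0,.05):
          x0=np.array(p0)+[dx,dy,dt]
          r=minimize(lambda p:-edgescore(ss,p,segs),x0,method='Nelder-Mead',options=dict(initial_simplex=x0+np.array([[0,0,0],[.004,0,0],[0,.004,0],[0,0,.03]]),xatol=1e-5,fatol=1e-3))
          if best is None or r.fun<best.fun: best=r
    return best
E
python3 - <<'E'
from fit import *
import pickle
S={n:avg(n) for n in('top','scene')}
pickle.dump(S,open('S0.pkl','wb'))
s=S['top']; o=lambda c,z:np.round(onz(s,(150+c[0]/5.5,140+c[1]/5.5),z),4)
print(s['camera_matrix'])
ax=o((454,440),.0625); print('collar axis',ax,'tongue',o((436,535),.029))
a=o((320,545),.024);b=o((300,262),.040);print(a,b)
o=lambda c,z:np.round(onz(s,(270+c[0]/4.5,160+c[1]/4.5),z),4)
print('garage roof',[o(c,.06) for c in((105,125),(205,105),(225,228),(128,243))])
print('caddy end',[o(c,.018) for c in((152,310),(214,300))])
E
```

```text
[[544.92044759   0.         283.13112063]
 [  0.         544.92044759 209.68640044]
 [  0.           0.           1.        ]]
collar axis [ 0.5108 -0.0136  0.0625] tongue [4.486e-01 1.000e-04 2.900e-02]
[0.4411 0.0809 0.024 ] [0.6382 0.0993 0.04  ]
garage roof [array([ 0.6382, -0.2421,  0.06  ]), array([ 0.6566, -0.327 ,  0.06  ]), array([ 0.551 , -0.3441,  0.06  ]), array([ 0.5372, -0.2624,  0.06  ])]
caddy end [array([ 0.4857, -0.2849,  0.018 ]), array([ 0.4949, -0.338 ,  0.018 ])]
```

```bash
cat > models.py <<'E'
def sg(l): return [(tuple(c/1000 for c in a),tuple(c/1000 for c in b),w) for a,b,w in l]
DOCK=sg([((-83,32,24),(65,32,24),1),((-83,-32,24),(65,-32,24),1),((-83,-30,12),(-83,30,12),1),((70,-32,40),(70,32,40),1),((-110,39,24),(70,39,24),.5)])
GAR=sg([((-52,-41,60),(-52,41,60),1),((52,-41,60),(52,41,60),1),((-52,41,60),(52,41,60),1),((-52,-41,60),(52,-41,60),1)])
CAD0=sg([((-80,-28,18),(-80,28,18),1),((-80,28,18),(-30,28,18),1),((-80,-28,18),(-30,-28,18),1)])
CAD=sg([((-80,-28,18),(-80,28,18),1),((80,-28,18),(80,28,18),1),((-80,28,18),(80,28,18),1),((-80,-28,18),(80,-28,18),1)])
HAN=sg([((-25,-7,46),(25,-7,46),1),((-25,7,46),(25,7,46),1),((-25,-7,46),(-25,7,46),1),((25,-7,46),(25,7,46),1)])
E
python3 - <<'E'
from fit import *
from models import *
import pickle
S=pickle.load(open('S0.pkl','rb'))
def G(n): return (S[n],S[n]['avg'].mean(2).astype(np.float32))
res={}
th=.06; c,s_=np.cos(th),np.sin(th)
ax=np.array([.5108,-.0136]); d0=ax-np.array([c*-.06+s_*.068, s_*-.06-c*.068])
for nm,p0,m in(('dock',[*d0,th],DOCK),('garage',[.596,-.294,.18],GAR),('caddy',[.57,-.297,.18],CAD0)):
    for views in(('top',),('top','scene')):
        r=fit([G(v) for v in views],p0,m); print(nm,views,np.round(r.x,4),round(r.fun,1)); 
        if len(views)==1: res[nm]=r.x
print('axis from dock',T(res['dock'],[[-.06,-.068,.06]]))
pickle.dump(res,open('res.pkl','wb'))
# overlay
for n,box,k in(('top',(150,140,430,260),2.8),('scene',(160,180,460,280),2.6)):
    im=cv2.resize(S[n]['avg'].astype(np.uint8)[:,:,::-1],None,fx=k*2,fy=k*2,interpolation=cv2.INTER_CUBIC)
    for nm,m in(('dock',DOCK),('garage',GAR),('caddy',CAD0)):
        for a,b,w in m:
            q=(proj(S[n],T(res[nm],[a,b]))+.5)*k*2
            cv2.line(im,tuple(int(v) for v in q[0]),tuple(int(v) for v in q[1]),(0,0,255),1)
    K=k*2
    if n=='top':
        cv2.imwrite('pics/ovA.png',im[int(165*K):int(265*K),int(180*K):int(260*K)]); cv2.imwrite('pics/ovB.png',im[int(170*K):int(240*K),int(270*K):int(350*K)])
    else: cv2.imwrite('pics/ovC.png',im[int(190*K):int(260*K),int(190*K):int(340*K)])
E
```

```text
dock ('top',) [0.5667 0.0612 0.0812] -7123.0
dock ('top', 'scene') [0.5666 0.0609 0.0798] -9609.0
garage ('top',) [ 0.6036 -0.2935  0.204 ] -2932.5
garage ('top', 'scene') [ 0.6032 -0.2934  0.2022] -6063.3
caddy ('top',) [ 0.5769 -0.2918  0.2015] -3172.0
caddy ('top', 'scene') [ 0.5769 -0.2921  0.1954] -4310.2
axis from dock [[ 0.51240736 -0.01142309  0.06      ]]
```

View pics/ovA.png

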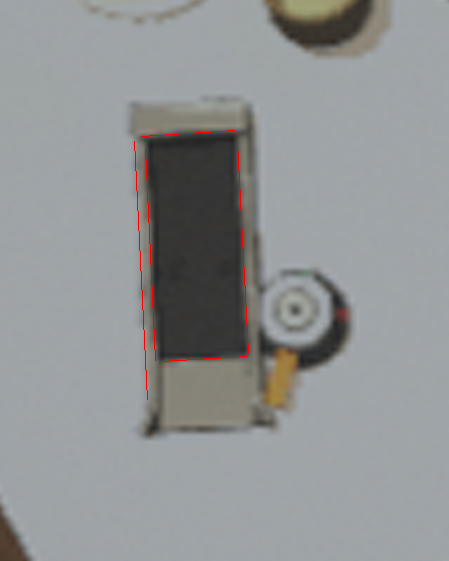

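View pics/ovB.png

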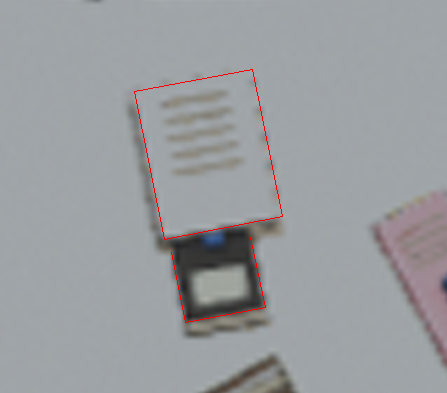

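View pics/ovC.png

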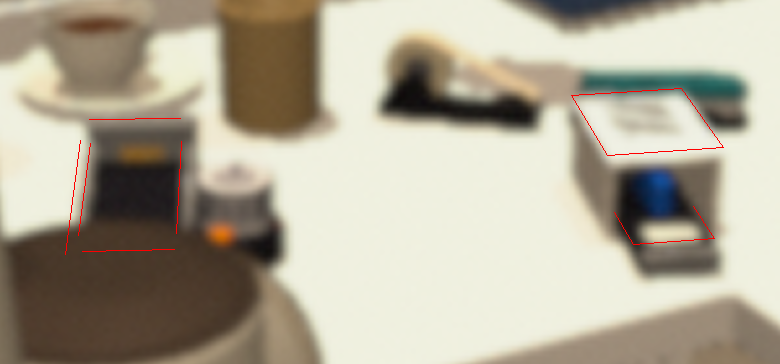

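```bash
cat > m2.py <<'E'
from fit import *
from models import *
import pickle
S=pickle.load(open('S0.pkl','rb'))
def G(n): return (S[n],S[n]['avg'].mean(2).astype(np.float32))
D2=sg([((-80,32,6),(65,32,6),1),((-83,-32,24),(65,-32,24),1),((-83,-30,12),(-83,30,12),1),((70,-32,40),(70,32,40),1)])
a=np.linspace(0,2*np.pi,13)
CIR=sg([((25*np.cos(u)-60,25*np.sin(u)-68,60),(25*np.cos(v)-60,25*np.sin(v)-68,60),.5) for u,v in zip(a[:-1],a[1:])])
def show(n,items,box,K,fn):
    im=cv2.resize(S[n]['avg'].astype(np.uint8)[:,:,::-1],None,fx=K,fy=K,interpolation=cv2.INTER_CUBIC)
    for p,m in items:
        for a,b,w in m:
            q=(proj(S[n],T(p,[a,b]))+.5)*K
            cv2.line(im,tuple(int(round(v)) for v in q[0]),tuple(int(round(v)) for v in q[1]),(0,0,255),1)
    c0,r0,c1,r1=box
    cv2.imwrite('pics/'+fn+'.png',im[r0*K:r1*K,c0*K:c1*K])
E
python3 - <<'E'
from m2 import *
r=fit([G('top')],[.566,.061,.08],D2); print(r.x,r.fun)
r2=fit([G('top')],[.566,.061,.08],CIR); print(r2.x, T(r2.x,[[-.06,-.068,.06]]),T(r.x,[[-.06,-.068,.06]]))
r3=fit([G('top')],[.566,.061,.08],D2+CIR); print(r3.x)
c=fit([G('top')],[.568,-.294,.2],CAD0); print(c.x,c.fun)
CE=sg([((-80,-28,0),(-80,28,0),1),((-80,28,18),(-30,28,18),1),((-80,-28,18),(-30,-28,18),1)])
c2=minimize(lambda p:-edgescore([G('top')],p,CE),[.569,-.294,.2],method='Nelder-Mead',options=dict(initial_simplex=[[.569,-.294,.2],[.571,-.294,.2],[.569,-.292,.2],[.569,-.294,.22]])); print(c2.x,c2.fun)
cb=[c2.x,CE+CAD0+HAN]
show('top',[(r3.x,D2+CIR)],(195,175,255,250),8,'o1')
g=[.6036,-.2935,.204]
show('top',[(g,GAR),cb],(285,175,335,240),9,'o2')
show('scene',[(g,GAR),cb],(290,195,345,250),10,'o3')
show('scene',[(r3.x,DOCK+CIR)],(195,195,260,245),10,'o4')
E
```

```text
[0.56656149 0.06229849 0.08120639] -6276.682089884756
[0.55948649 0.06435191 0.15948232] [[ 0.5110468  -0.01231357  0.06      ]] [[ 0.51227519 -0.01034445  0.06      ]]
[0.56634625 0.06205062 0.08119507]
[ 0.57690544 -0.29207465  0.19578852] -3168.9032217004406
[ 0.56704564 -0.29460667  0.18286866] -2730.1884740378428
```

View pics/o1.png

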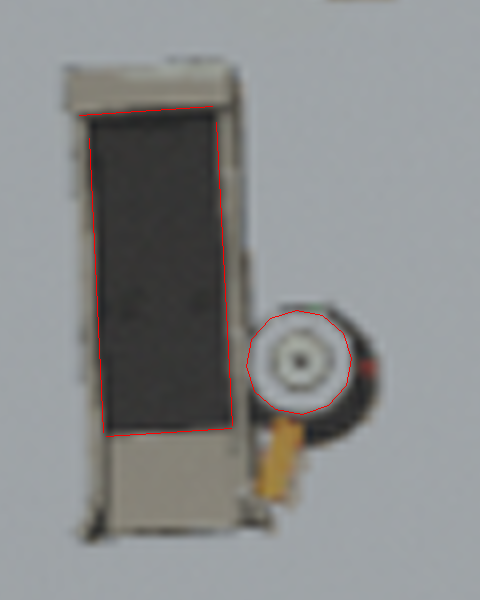

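View pics/o2.png

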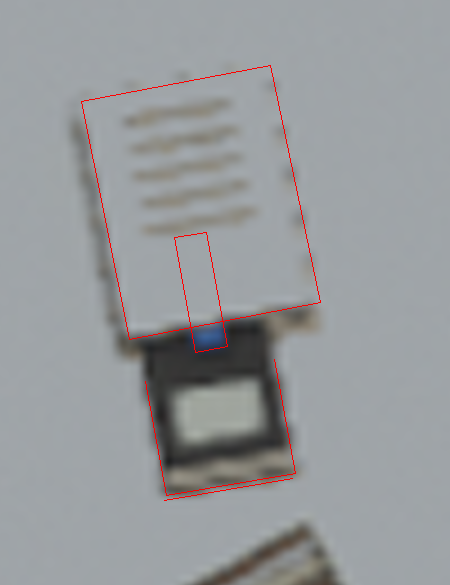

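View pics/o3.png

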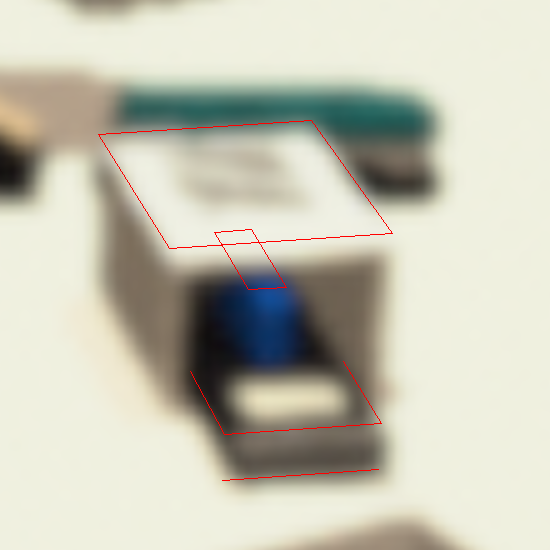

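View pics/o4.png

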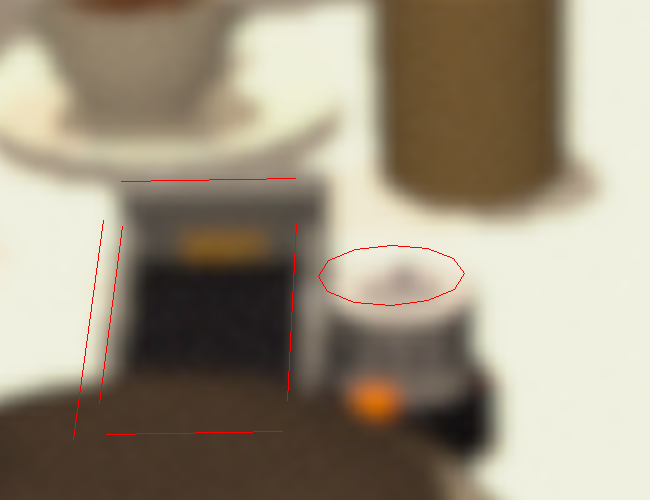

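Top picture: the dock overlay agrees with pocket and collar (axis about (.512,-.011)), and the caddy's tail end is near (.49,-.31) with yaw about 0.19. The scene overlay sits 1–2 px off, which is a calibration bias. I'll write a planner that prints rows.

```bash
cat > go.py <<'E'
from h import *
from scipy.spatial.transform import Rotation as Ro
import sys
def q2R(q): return Ro.from_quat([q[1],q[2],q[3],q[0]])
def yawof(R): y=R.as_matrix()[:,1]; return np.degrees(np.arctan2(y[1],y[0]))
def st():
    s=sense(); R=q2R(s['ee_rot']); print('t',round(float(s['time']),2),'pos',np.round(s['position'],4),'jawyaw',round(yawof(R),2),'tilt z',np.round(R.as_matrix()[:,2],3),'F',np.round(s['contact_force'],1),'open',round(float(s['opening']),4),'q',np.round(s['joint_positions'],2)); return s,R
def plan(x,y,z,jaw,n=None):
    """total tool-frame shift & turn in units"""
    s,R=st(); d=np.array([x,y,z])-s['position']
    tgt=Ro.from_matrix(np.array([[np.sin(np.radians(jaw)),np.cos(np.radians(jaw)),0],[-np.cos(np.radians(jaw)),np.sin(np.radians(jaw)),0],[0,0,-1.]]))
    M=tgt.as_matrix(); 
    rv=(R.inv()*tgt).as_rotvec()
    print('dist',np.linalg.norm(d),'rot deg',np.degrees(np.linalg.norm(rv)))
    tot=R.as_matrix().T@d/.15; w=rv/np.pi
    if n is None: n=int(max(np.ceil(np.linalg.norm(d)/.045),np.ceil(np.degrees(np.linalg.norm(rv))/8.2),1))
    print('n',n,'turn first/row',np.round(w/n,4)); print('total shift in current axes',np.round(tot,4))
    # rows with interpolated orientation
    for i in range(n):
        Ri=R*Ro.from_rotvec(rv*i/n)
        print(np.round(np.r_[Ri.as_matrix().T@d/.15/n,w/n],4).tolist())
if __name__=='__main__':
    a=[float(v) for v in sys.argv[1:]]
    plan(*a[:4],n=int(a[4]) if len(a)>4 else None)
E
python3 go.py .509 -.306 .20 101.2
python3 - <<'E'
from m2 import *
s=S['top']
for c in((270,262),(295,249),(319,235.5),(205,297),(222,290)): print(c,np.round(onz(s,c,0),3))
E
```

```text
t 1.5 pos [0.2337 0.4979 0.2423] jawyaw 64.86 tilt z [ 0. -0. -1.] F [ 1.  -0.7  1.1] open 0.0853 q [ 1.13  0.09  0.18  1.66 -0.    1.57]
(270, 262) [ 0.358 -0.156  0.   ]
(295, 249) [ 0.409 -0.252  0.   ]
(319, 235.5) [ 0.463 -0.345  0.   ]
(205, 297) [0.222 0.089 0.   ]
(222, 290) [0.249 0.025 0.   ]Traceback (most recent call last):
  File "go.py", line 24, in <module>
    plan(*a[:4],n=int(a[4]) if len(a)>4 else None)
    ~~~~^^^^^^^^^^^^^^^^^^^^^^^^^^^^^^^^^^^^^^^^^^
  File "go.py", line 11, in plan
    tgt=Ro.from_matrix(np.array([[np.sin(np.radians(jaw)),np.cos(np.radians(jaw)),0],[-np.cos(np.radians(jaw)),np.sin(np.radians(jaw)),0],[0,0,-1.]]))
  File "scipy/spatial/transform/_rotation.pyx", line 1143, in scipy.spatial.transform._rotation.Rotation.from_matrix
ValueError: Non-positive determinant (left-handed or null coordinate frame) in rotation matrix 0: [[ 0.98095516 -0.19423435  0.        ]
 [ 0.19423435  0.98095516  0.        ]
 [ 0.          0.         -1.        ]].
```

```bash
sed -i 's/\[\[np.sin(np.radians(jaw)),np.cos(np.radians(jaw)),0\],\[-np.cos(np.radians(jaw)),/[[-np.sin(np.radians(jaw)),np.cos(np.radians(jaw)),0],[np.cos(np.radians(jaw)),/' go.py
python3 go.py .509 -.306 .20 101.2
```

```text
t 1.5 pos [0.2337 0.4979 0.2423] jawyaw 64.86 tilt z [ 0. -0. -1.] F [ 1.  -0.7  1.1] open 0.0853 q [ 1.13  0.09  0.18  1.66 -0.    1.57]
dist 0.850779989181957 rot deg 36.342041602903166
n 19 turn first/row [-0.      0.     -0.0106]
total shift in current axes [-3.9386 -4.0716  0.282 ]
[-0.2073, -0.2143, 0.0148, -0.0, 0.0, -0.0106]
[-0.2, -0.2211, 0.0148, -0.0, 0.0, -0.0106]
[-0.1925, -0.2276, 0.0148, -0.0, 0.0, -0.0106]
[-0.1848, -0.2339, 0.0148, -0.0, 0.0, -0.0106]
[-0.1769, -0.24, 0.0148, -0.0, 0.0, -0.0106]
[-0.1688, -0.2458, 0.0148, -0.0, 0.0, -0.0106]
[-0.1605, -0.2513, 0.0148, -0.0, 0.0, -0.0106]
[-0.152, -0.2565, 0.0148, -0.0, 0.0, -0.0106]
[-0.1434, -0.2614, 0.0148, -0.0, 0.0, -0.0106]
[-0.1346, -0.266, 0.0148, -0.0, 0.0, -0.0106]
[-0.1256, -0.2704, 0.0148, -0.0, 0.0, -0.0106]
[-0.1165, -0.2744, 0.0148, -0.0, 0.0, -0.0106]
[-0.1073, -0.2782, 0.0148, -0.0, 0.0, -0.0106]
[-0.098, -0.2816, 0.0148, -0.0, 0.0, -0.0106]
[-0.0885, -0.2847, 0.0148, -0.0, 0.0, -0.0106]
[-0.079, -0.2875, 0.0148, -0.0, 0.0, -0.0106]
[-0.0693, -0.29, 0.0148, -0.0, 0.0, -0.0106]
[-0.0596, -0.2921, 0.0148, -0.0, 0.0, -0.0106]
[-0.0498, -0.294, 0.0148, -0.0, 0.0, -0.0106]
```

>>> {"fn": "drive_tool", "kwargs": {"plan": [[[-0.207,-0.214,0.015,0,0,-0.0106,1],[-0.2,-0.221,0.015,0,0,-0.0106,1],[-0.192,-0.228,0.015,0,0,-0.0106,1],[-0.185,-0.234,0.015,0,0,-0.0106,1],[-0.177,-0.24,0.015,0,0,-0.0106,1]]], "newtons": 60}}

```text
time: 2.0
position: [0.3062, 0.2848, 0.231]
ee_rot: [0.0, 0.135, 0.991, 0.0]
contact_force: [0.9, 1.1, 0.9]
opening: 0.0855
```

```bash
python3 go.py .509 -.306 .20 101.2
```

```text
t 2.0 pos [0.3062 0.2848 0.231 ] jawyaw 74.51 tilt z [ 0.001  0.    -1.   ] F [0.9 1.1 0.9] open 0.0855 q [ 0.75 -0.23 -0.14  1.66 -0.    1.02]
dist 0.6253899623904157 rot deg 26.69068467779304
n 14 turn first/row [ 0.      0.     -0.0106]
total shift in current axes [-2.355  -3.4343  0.2063]
[-0.1682, -0.2453, 0.0147, 0.0, 0.0, -0.0106]
[-0.16, -0.2508, 0.0147, 0.0, 0.0, -0.0106]
[-0.1515, -0.2559, 0.0147, 0.0, 0.0, -0.0106]
[-0.1429, -0.2608, 0.0147, 0.0, 0.0, -0.0106]
[-0.1342, -0.2655, 0.0147, 0.0, 0.0, -0.0106]
[-0.1253, -0.2698, 0.0147, 0.0, 0.0, -0.0106]
[-0.1162, -0.2738, 0.0147, 0.0, 0.0, -0.0106]
[-0.1071, -0.2775, 0.0148, 0.0, 0.0, -0.0106]
[-0.0978, -0.2809, 0.0148, 0.0, 0.0, -0.0106]
[-0.0884, -0.284, 0.0148, 0.0, 0.0, -0.0106]
[-0.0789, -0.2868, 0.0148, 0.0, 0.0, -0.0106]
[-0.0693, -0.2893, 0.0148, 0.0, 0.0, -0.0106]
[-0.0596, -0.2914, 0.0148, 0.0, 0.0, -0.0106]
[-0.0499, -0.2932, 0.0148, 0.0, 0.0, -0.0106]
```

>>> {"fn": "drive_tool", "kwargs": {"plan": [[[-0.168,-0.245,0.015,0,0,-0.0106,1],[-0.16,-0.251,0.015,0,0,-0.0106,1],[-0.152,-0.256,0.015,0,0,-0.0106,1],[-0.143,-0.261,0.015,0,0,-0.0106,1],[-0.134,-0.266,0.015,0,0,-0.0106,1]]]}}

```text
time: 2.5
position: [0.3783, 0.0734, 0.22]
ee_rot: [0.001, 0.052, 0.999, 0.0]
contact_force: [0.8, 0.2, -0.1]
opening: 0.0852
```

>>> {"fn": "drive_tool", "kwargs": {"plan": [[[-0.125,-0.27,0.015,0,0,-0.0106,1],[-0.116,-0.274,0.015,0,0,-0.0106,1],[-0.107,-0.278,0.015,0,0,-0.0106,1],[-0.098,-0.281,0.015,0,0,-0.0106,1],[-0.088,-0.284,0.015,0,0,-0.0106,1]]]}}

```text
time: 3.0
position: [0.4503, -0.1382, 0.2086]
ee_rot: [0.0, -0.031, 1.0, -0.0]
contact_force: [1.4, -0.8, 0.7]
opening: 0.0855
```

>>> {"fn": "drive_tool", "kwargs": {"plan": [[[-0.079,-0.287,0.015,0,0,-0.0106,1],[-0.069,-0.289,0.015,0,0,-0.0106,1],[-0.06,-0.291,0.015,0,0,-0.0106,1],[-0.05,-0.293,0.015,0,0,-0.0106,1],[0,0,0,0,0,0,1]]]}}

```text
time: 3.5
position: [0.5082, -0.309, 0.1969]
ee_rot: [-0.001, -0.096, 0.995, 0.0]
contact_force: [-0.0, 0.3, -1.0]
opening: 0.0857
```

```bash
python3 go.py .509 -.306 .05 101.2
python3 - <<'E'
from h import *
for n in('top','scene'):
    s=eyes.snapshot(n); save(s,n+'1'); print(proj(s,[[.509,-.306,0.2]]))
    crop(s,n+'1c',240,130,400,270,5)
E
```

```text
t 3.5 pos [ 0.5082 -0.309   0.1969] jawyaw 100.98 tilt z [-0.002  0.001 -1.   ] F [-0.   0.3 -1. ] open 0.0857 q [-0.55  0.19  0.2   1.59 -0.   -0.74]
dist 0.14692030630434913 rot deg 0.26502817497528497
n 4 turn first/row [ 0.0001 -0.0002 -0.0003]
total shift in current axes [-0.0113  0.0172  0.9793]
[-0.0028, 0.0043, 0.2448, 0.0001, -0.0002, -0.0003]
[-0.0027, 0.0044, 0.2448, 0.0001, -0.0002, -0.0003]
[-0.0026, 0.0044, 0.2448, 0.0001, -0.0002, -0.0003]
[-0.0024, 0.0045, 0.2448, 0.0001, -0.0002, -0.0003]
[[312.23678173 216.27184951]]
[[321.27794125 185.80093015]]
```

View pics/top1c.png

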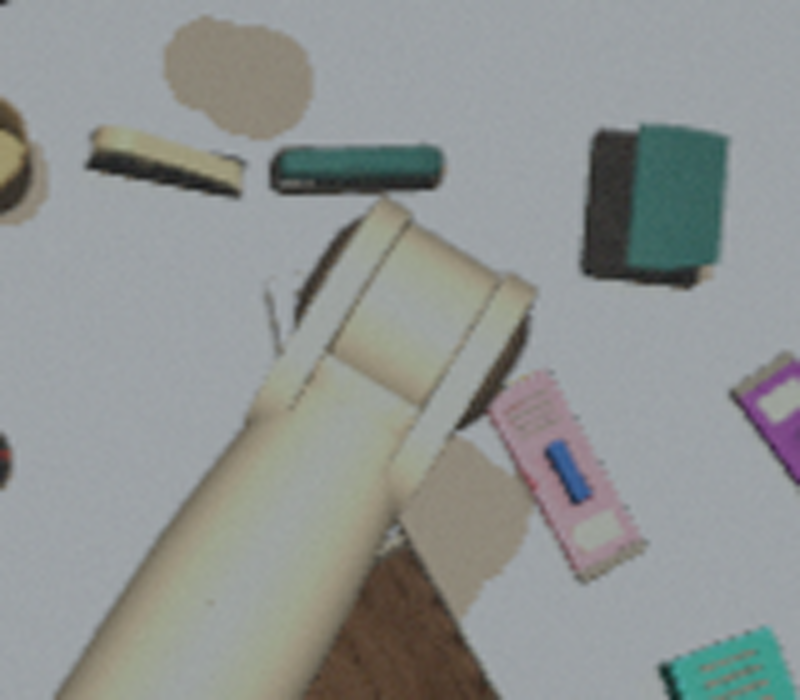

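View pics/scene1c.png

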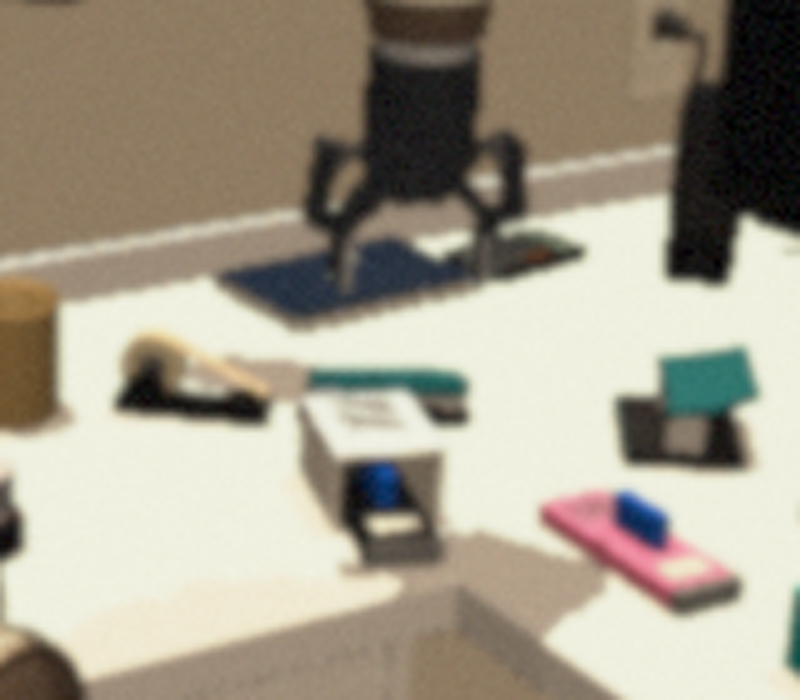

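Scene picture: the fingers straddle the line to the caddy (finger mid ~(323,187); projected TCP (322,186)), and the caddy tail is at about (320,240). I'm descending now.

>>> {"fn": "drive_tool", "kwargs": {"plan": [[[-0.002,0.003,0.24,0,0,0,1],[-0.002,0.003,0.24,0,0,0,1],[-0.002,0.003,0.24,0,0,0,1],[-0.002,0.003,0.24,0,0,0,1],[0,0,0,0,0,0,1]]]}}

```text
time: 4.1
position: [0.5061, -0.3001, 0.0514]
ee_rot: [-0.003, -0.097, 0.995, 0.002]
contact_force: [-0.7, -0.0, -0.2]
opening: 0.0854
```

```bash
python3 go.py .509 -.307 .013 101.2
python3 - <<'E'
from h import *
for n in('scene',):
    s=eyes.snapshot(n); 
    crop(s,n+'2c',290,180,370,260,8)
E
```

```text
t 4.1 pos [ 0.5061 -0.3001  0.0514] jawyaw 101.17 tilt z [-0.006  0.004 -1.   ] F [-0.7 -0.  -0.2] open 0.0854 q [-0.54  0.2  -0.07  1.31  0.   -0.73]
dist 0.03908185984592933 rot deg 0.4140170430343289
n 1 turn first/row [ 0.0016 -0.0017 -0.0001]
total shift in current axes [-0.0115 -0.0499  0.2555]
[-0.0115, -0.0499, 0.2555, 0.0016, -0.0017, -0.0001]
```

View pics/scene2c.png

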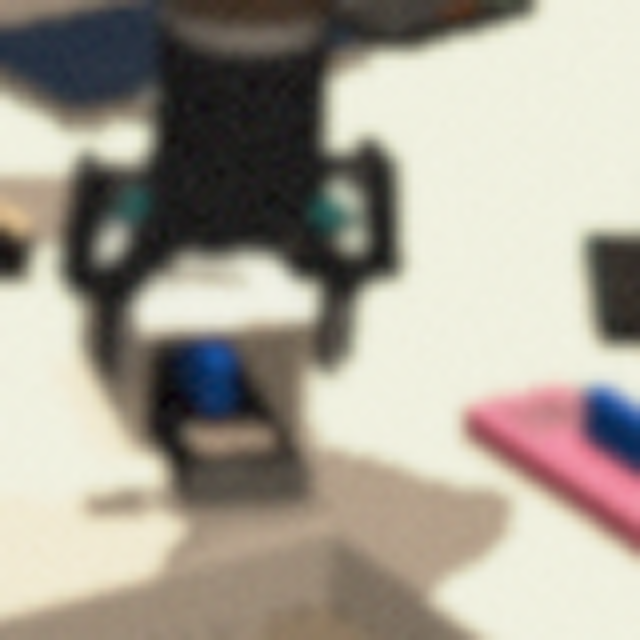

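Scene picture: the pads (col ~305 and ~330) straddle the caddy tail (mid col ~320), with the tool about 6 mm left of centre. I'll shift, lower and look at the force.

>>> {"fn": "drive_tool", "kwargs": {"plan": [[[-0.01,-0.045,0.03,0.0016,-0.0017,0,1],[0,0,0.08,0,0,0,1],[0,0,0.08,0,0,0,1],[0,0,0.06,0,0,0,1],[0,0,0,0,0,0,1]]]}}

```text
time: 4.65
position: [0.5107, -0.3089, 0.0162]
ee_rot: [0.002, -0.097, 0.995, -0.001]
contact_force: [-0.6, 0.4, -0.3]
opening: 0.0852
```

```bash
python3 go.py .509 -.3065 .013 101.2
python3 - <<'E'
from h import *
for n in('scene',):
    s=eyes.snapshot(n); 
    crop(s,n+'3c',290,180,370,260,8)
E
```

```text
t 4.65 pos [ 0.5107 -0.3089  0.0162] jawyaw 101.1 tilt z [ 0.004 -0.003 -1.   ] F [-0.6  0.4 -0.3] open 0.0852 q [-0.54  0.22 -0.11  1.23 -0.   -0.74]
dist 0.004344627424191657 rot deg 0.2832970364024303
n 1 turn first/row [-0.001   0.0011 -0.0005]
total shift in current axes [0.008  0.0178 0.0214]
[0.008, 0.0178, 0.0214, -0.001, 0.0011, -0.0005]
```

View pics/scene3c.png

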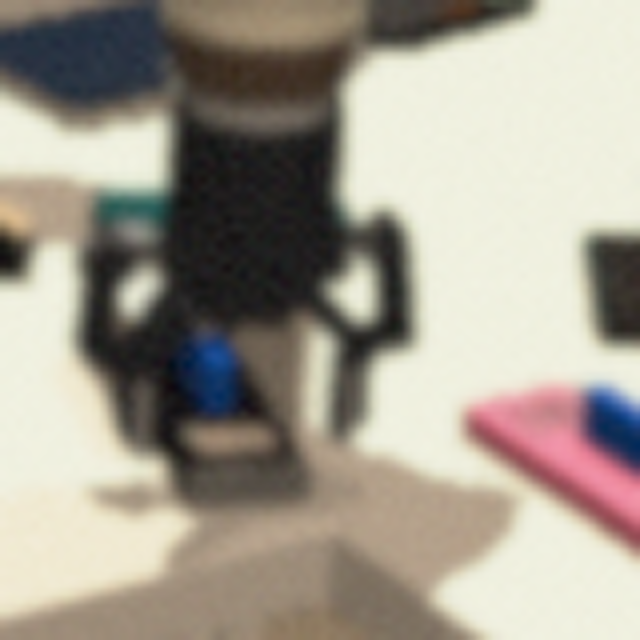

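The picture shows both fingers beside the tail (cols ~310 and ~332 in the full picture) and clear of it. I'll make a small correction and then close.

>>> {"fn": "drive_tool", "kwargs": {"plan": [[[0.004,0.012,0.02,-0.0005,0.0005,0,1],[0,0,0,0,0,0,0.55],[0,0,0,0,0,0,0.3],[0,0,0,0,0,0,0.3],[0,0,0,0,0,0,0.3]]], "newtons": 60}}

```text
time: 5.2
position: [0.511, -0.3079, 0.0158]
ee_rot: [0.003, -0.097, 0.995, -0.002]
contact_force: [-0.1, -0.6, 5.0]
opening: 0.0543
```

```bash
python3 go.py .38 -.333 .016 101.2
```

```text
t 5.2 pos [ 0.511  -0.3079  0.0158] jawyaw 101.11 tilt z [ 0.005 -0.003 -1.   ] F [-0.1 -0.6  5. ] open 0.0543 q [-0.54  0.22 -0.11  1.23 -0.   -0.74]
dist 0.1333875930181334 rot deg 0.3707122837503382
n 3 turn first/row [-0.0004  0.0005 -0.0002]
total shift in current axes [ 0.8892  0.0044 -0.0057]
[0.2964, 0.0015, -0.0019, -0.0004, 0.0005, -0.0002]
[0.2964, 0.0016, -0.0014, -0.0004, 0.0005, -0.0002]
[0.2964, 0.0018, -0.001, -0.0004, 0.0005, -0.0002]
```

>>> {"fn": "drive_tool", "kwargs": {"plan": [[[0,0,-0.025,0,0,0,0.3],[0.1,0,0,0,0,0,0.3],[0.15,0,0,0,0,0,0.3],[0.2,0,0,0,0,0,0.3],[0.2,0,0,0,0,0,0.3]]]}}

```text
time: 5.7
position: [0.4129, -0.3263, 0.0178]
ee_rot: [0.001, -0.097, 0.995, -0.001]
contact_force: [0.2, -0.7, -2.7]
opening: 0.0544
```

```bash
python3 go.py .38 -.333 .016 101.2
python3 - <<'E'
from h import *
s=eyes.snapshot('scene'); crop(s,'scene4c',270,170,370,260,8)
E
```

```text
t 5.7 pos [ 0.4129 -0.3263  0.0178] jawyaw 101.13 tilt z [ 0.003 -0.002 -1.   ] F [ 0.2 -0.7 -2.7] open 0.0544 q [-0.67  0.06 -0.29  1.22  0.   -0.86]
dist 0.03365344814516529 rot deg 0.22187964607189417
n 1 turn first/row [-0.0008  0.0008 -0.0004]
total shift in current axes [ 0.2241 -0.0016  0.0111]
[0.2241, -0.0016, 0.0111, -0.0008, 0.0008, -0.0004]
```

View pics/scene4c.png

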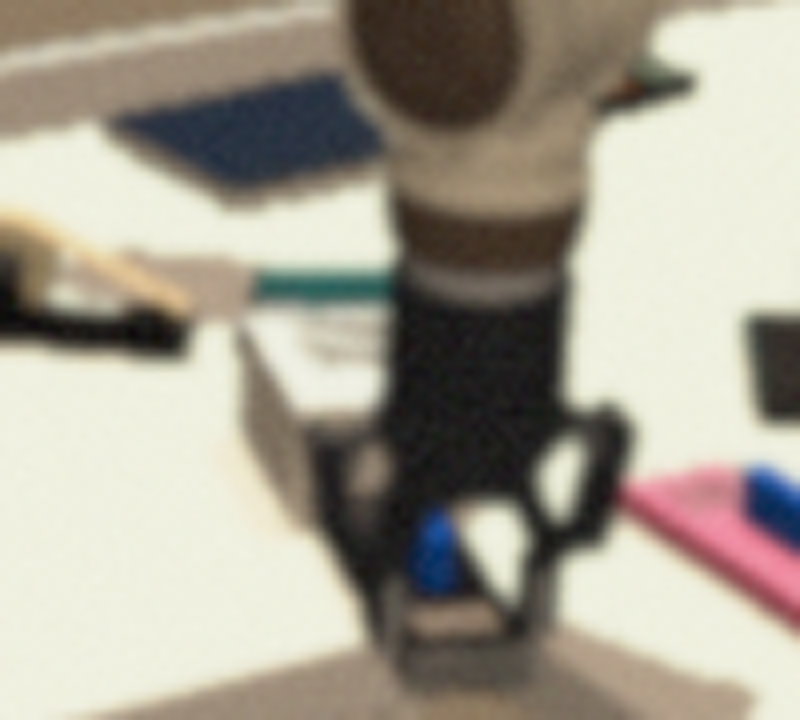

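The picture shows the caddy held at the tail (~(327,252)), following the gripper out of the garage. I'll pull further, then lift.

>>> {"fn": "drive_tool", "kwargs": {"plan": [[[0.16,0,0,0,0,0,0.3],[0.14,0,0,0,0,0,0.3],[0,0,-0.1,0,0,0,0.3],[0,0,-0.2,0,0,0,0.3],[0,0,0,0,0,0,0.3]]]}}

```text
time: 6.25
position: [0.3719, -0.3364, 0.0674]
ee_rot: [0.004, -0.097, 0.995, -0.004]
contact_force: [1.8, -0.2, -2.4]
opening: 0.0539
```

```bash
python3 go.py .44 -.145 .06 94.65 6
python3 - <<'E'
from h import *
s=eyes.snapshot('scene'); crop(s,'scene5c',270,160,370,260,8)
E
```

```text
t 6.25 pos [ 0.3719 -0.3364  0.0674] jawyaw 101.08 tilt z [ 0.009 -0.007 -1.   ] F [ 1.8 -0.2 -2.4] open 0.0539 q [-0.74 -0.03 -0.29  1.31  0.   -0.93]
dist 0.20332170392017718 rot deg 6.464803475507183
n 6 turn first/row [-0.0004  0.0004  0.006 ]
total shift in current axes [-0.6908  1.1654  0.0452]
[-0.1151, 0.1942, 0.0075, -0.0004, 0.0004, 0.006]
[-0.1115, 0.1963, 0.0076, -0.0004, 0.0004, 0.006]
[-0.1078, 0.1984, 0.0078, -0.0004, 0.0004, 0.006]
[-0.1041, 0.2004, 0.0079, -0.0004, 0.0004, 0.006]
[-0.1003, 0.2023, 0.008, -0.0004, 0.0004, 0.006]
[-0.0965, 0.2041, 0.0081, -0.0004, 0.0004, 0.006]
```

View pics/scene5c.png

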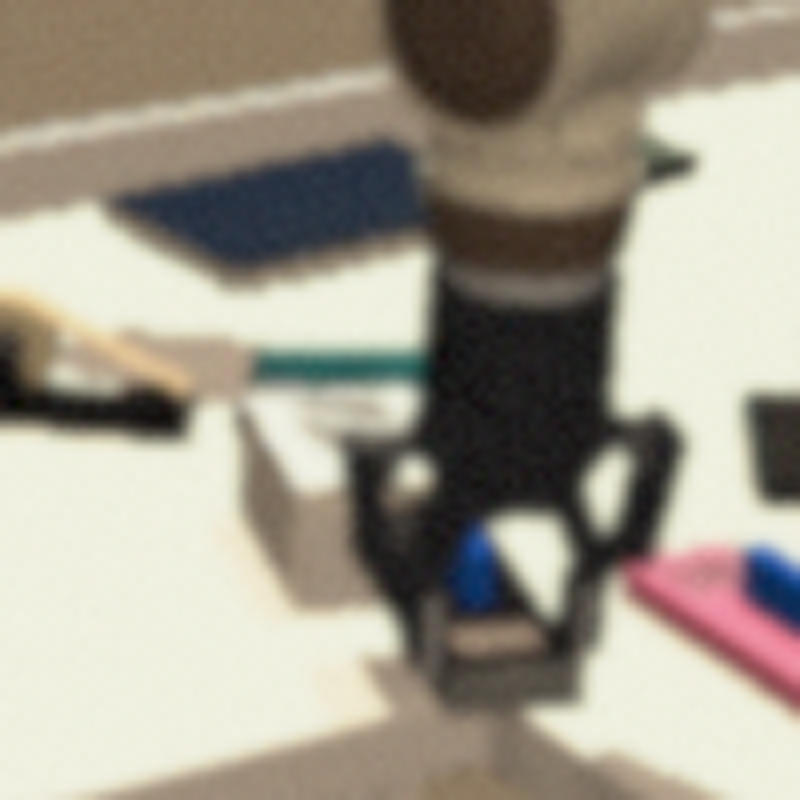

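>>> {"fn": "drive_tool", "kwargs": {"plan": [[[0,0.22,0,0,0,0.006,0.3],[0,0.25,0,0,0,0.006,0.3],[0,0.25,0,0,0,0.006,0.3],[-0.15,0.23,0,0,0,0.006,0.3],[-0.2,0.2,0,0,0,0.006,0.3]]]}}

```text
time: 6.8
position: [0.3949, -0.1564, 0.0623]
ee_rot: [0.002, -0.049, 0.999, -0.001]
contact_force: [1.8, -0.7, -1.9]
opening: 0.0538
```

```bash
python3 go.py .44 -.145 .06 94.65
```

```text
t 6.8 pos [ 0.3949 -0.1564  0.0623] jawyaw 95.61 tilt z [ 0.004 -0.002 -1.   ] F [ 1.8 -0.7 -1.9] open 0.0538 q [-0.38 -0.21 -0.46  1.32 -0.   -0.47]
dist 0.046623832011314245 rot deg 0.9910801573808928
n 2 turn first/row [-0.0004  0.0006  0.0027]
total shift in current axes [-0.3069  0.0463  0.0164]
[-0.1535, 0.0232, 0.0082, -0.0004, 0.0006, 0.0027]
[-0.1533, 0.0244, 0.008, -0.0004, 0.0006, 0.0027]
```

>>> {"fn": "drive_tool", "kwargs": {"plan": [[[-0.15,0.02,0,0,0,0.003,0.3],[-0.15,0.02,0,0,0,0.002,0.3],[0,0,0.12,0,0,0,0.3],[0,0,0.12,0,0,0,0.3],[0,0,0,0,0,0,0.3]]]}}

```text
time: 7.3
position: [0.4382, -0.147, 0.0239]
ee_rot: [-0.0, -0.042, 0.999, -0.0]
contact_force: [-0.8, 0.4, -2.0]
opening: 0.0543
```

```bash
python3 go.py .44 -.145 .016 94.65
python3 - <<'E'
from h import *
s=eyes.snapshot('scene'); crop(s,'scene6c',230,160,330,260,8)
E
```

```text
t 7.3 pos [ 0.4382 -0.147   0.0239] jawyaw 94.85 tilt z [-0.001 -0.001 -1.   ] F [-0.8  0.4 -2. ] open 0.0543 q [-0.32 -0.09 -0.43  1.24 -0.   -0.41]
dist 0.008385027038928 rot deg 0.20761230727816402
n 1 turn first/row [-0.0003 -0.0003  0.0011]
total shift in current axes [-0.013   0.0123  0.0529]
[-0.013, 0.0123, 0.0529, -0.0003, -0.0003, 0.0011]
```

View pics/scene6c.png

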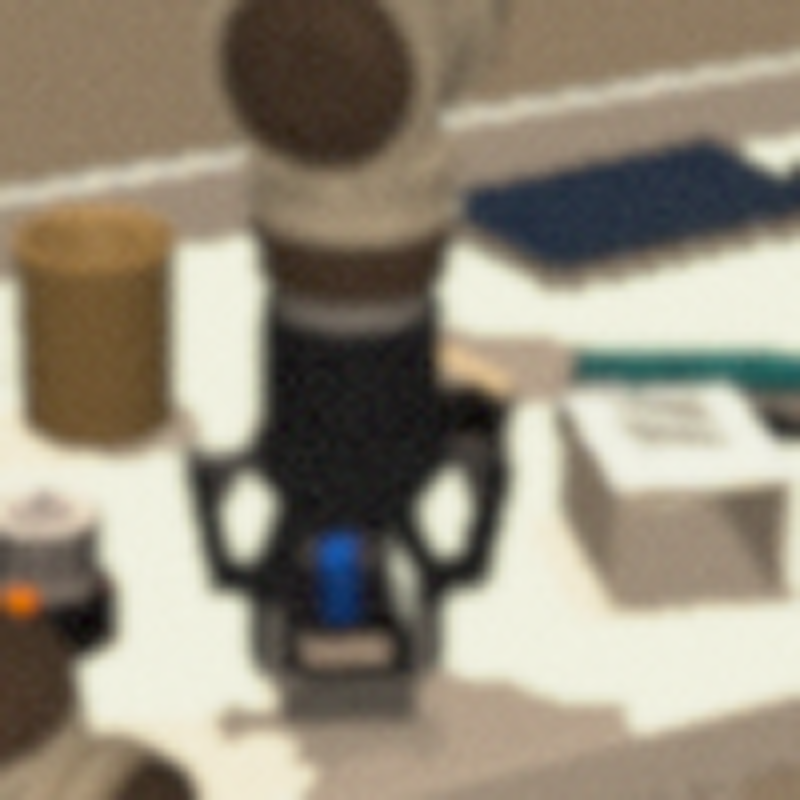

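The picture shows the caddy held level, clear of garage and dock (tail ~(273,247)). I'll lower it until contact.

>>> {"fn": "drive_tool", "kwargs": {"plan": [[[0,0,0.02,0,0,0,0.3],[0,0,0.02,0,0,0,0.3],[0,0,0.013,0,0,0,0.3],[0,0,0.0,0,0,0,0.3]]]}}

```text
time: 7.75
position: [0.4401, -0.1481, 0.0191]
ee_rot: [0.002, -0.042, 0.999, -0.001]
contact_force: [0.4, 0.5, -2.3]
opening: 0.0541
```

>>> {"fn": "drive_tool", "kwargs": {"plan": [[[0,0,0.013,0,0,0,0.3],[0,0,0.0,0,0,0,0.3]]]}}

```text
time: 7.95
position: [0.4401, -0.148, 0.0171]
ee_rot: [0.002, -0.042, 0.999, -0.001]
contact_force: [0.0, 0.3, -2.7]
opening: 0.0542
```

>>> {"fn": "drive_tool", "kwargs": {"plan": [[[0,0,0.013,0,0,0,0.3],[0,0,0.0,0,0,0,0.3]]]}}

```text
time: 8.15
position: [0.4403, -0.1481, 0.0158]
ee_rot: [0.002, -0.042, 0.999, -0.002]
contact_force: [-2.0, 0.3, 4.3]
opening: 0.054
```

>>> {"fn": "drive_tool", "kwargs": {"plan": [[[0,0,0,0,0,0,1],[0,0,0,0,0,0,1],[0,0,0,0,0,0,1],[0,0,-0.1,0,0,0,1],[0,0,-0.2,0,0,0,1]]]}}

```text
time: 8.65
position: [0.4385, -0.1474, 0.0587]
ee_rot: [0.0, -0.042, 0.999, -0.001]
contact_force: [0.9, -0.5, -0.6]
opening: 0.0856
```

>>> {"fn": "drive_tool", "kwargs": {"plan": [[[0,0,-0.25,0,0,0,1],[0,0,-0.1,0,0,0,1],[0,0,0,0,0,0,1],[0,0,0,0,0,0,1]]]}}

```text
time: 9.05
position: [0.4395, -0.1477, 0.1118]
ee_rot: [0.002, -0.042, 0.999, -0.001]
contact_force: [-0.3, -0.0, -1.2]
opening: 0.0855
```

```bash
python3 go.py .4986 -.1431 .10 94.8
python3 - <<'E'
from h import *
for n in('scene','top'):
    s=eyes.snapshot(n); crop(s,n+'7c',230,160,330,260,6)
E
```

```text
t 9.05 pos [ 0.4395 -0.1477  0.1118] jawyaw 94.81 tilt z [ 0.004 -0.002 -1.   ] F [-0.3 -0.  -1.2] open 0.0855 q [-0.32 -0.13 -0.29  1.41 -0.   -0.41]
dist 0.060412269616827476 rot deg 0.25974099709670423
n 2 turn first/row [-0.0004  0.0006  0.    ]
total shift in current axes [-0.3947 -0.0024  0.0802]
[-0.1973, -0.0012, 0.0401, -0.0004, 0.0006, 0.0]
[-0.1974, -0.0012, 0.0397, -0.0004, 0.0006, 0.0]
```

View pics/scene7c.png

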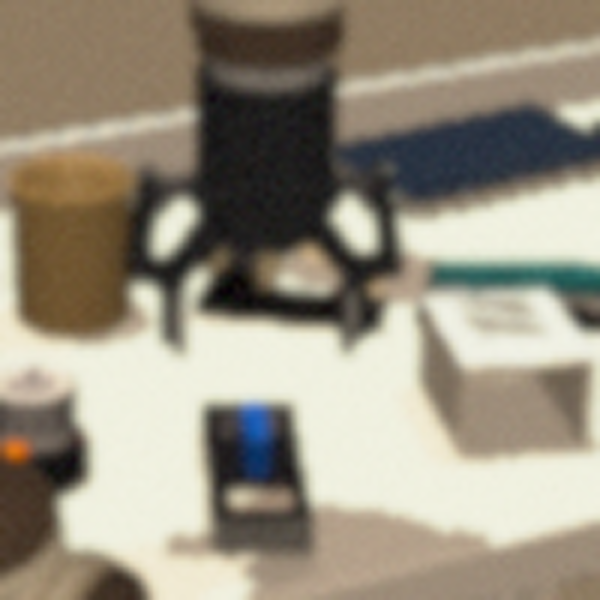

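View pics/top7c.png

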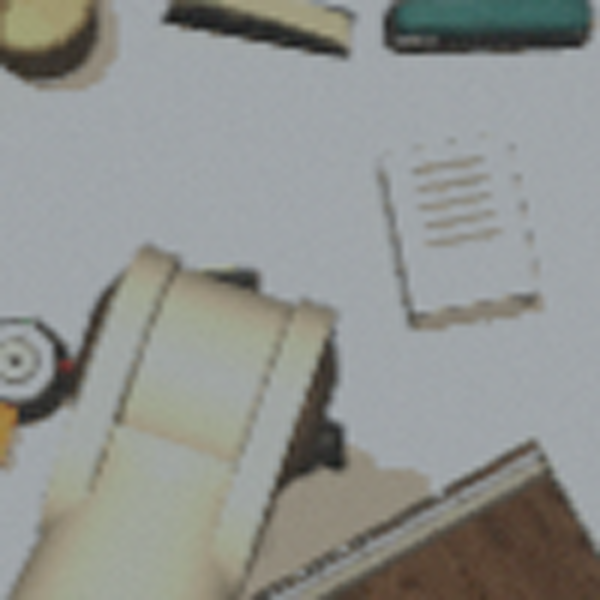

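The scene shows the caddy flat and released on the clear worktop (~(272,236) in the full picture), with the gripper above and behind. I'll use this known pose to measure the camera bias.

```bash
cat > m3.py <<'E'
from m2 import *
E
python3 - <<'E'
import m2
from m2 import *
S['s8']=avg('scene',4); S['t8']=avg('top',4)
m2.S=S
CE=sg([((-80,-28,0),(-80,28,0),1),((-80,28,18),(80,28,18),1),((-80,-28,18),(80,-28,18),1),((80,-28,18),(80,28,18),1)])
p=[.4986,-.1431,.0843]
r=fit([G('s8')],p,CE+HAN); print(r.x,r.fun)
show('s8',[(p,CE+HAN)],(255,215,300,260),13,'o8')
NS=sg([((80,-28,18),(80,28,18),1)])
show('t8',[(p,CE)],(245,190,295,240),12,'o8t')
pickle.dump(S,open('S0.pkl','wb'))
E
```

```text
[ 0.48676278 -0.14362995  0.07513812] -5972.9129697739
```

View pics/o8.png

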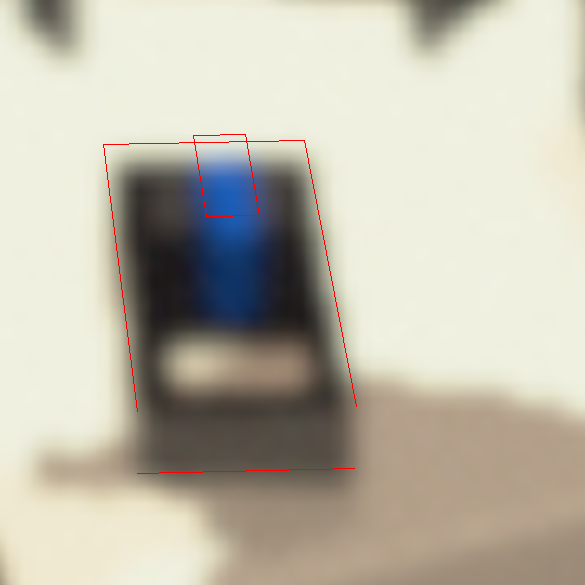

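View pics/o8t.png

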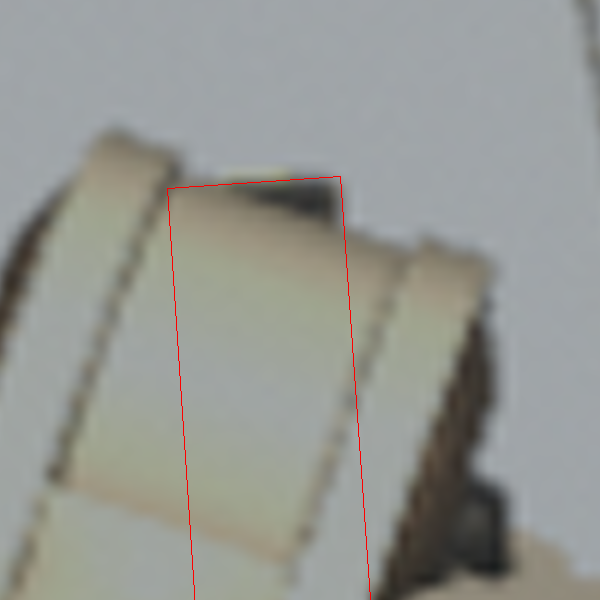

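Run:
```python
import m2
from m2 import *
d=[.566,.061,.0812]
# scene: fit shift only with fixed yaw
a=np.linspace(np.pi*.5,np.pi*1.5,9)
SC=sg([((-60+0,-68-25,30),(-60,-68-25,60),1),((-60,-68+25,30),(-60,-68+25,60),1)])
RA=sg([((-20,32,6),(65,32,6),1),((-20,-32,24),(65,-32,24),1),((70,-32,40),(70,32,40),1)])
for nm,m in(('collar',CIR),('rails',RA),('all',CIR+RA)):
  best=None
  for x0 in(-.016,-.01,-.004):
   for y0 in(-.004,0,.004):
    f=lambda q:-edgescore([G('scene')],[d[0]+q[0],d[1]+q[1],d[2]],m)
    r=minimize(f,[x0,y0],method='Nelder-Mead',options=dict(initial_simplex=[[x0,y0],[x0+.003,y0],[x0,y0+.003]]))
    if best is None or r.fun<best.fun: best=r
  print(nm,best.x,best.fun)
show('scene',[([d[0]-.012,d[1]-.002,d[2]],RA+CIR+sg([((-122,-32,24),(70,-32,24),1)]))],(200,205,255,245),13,'o9')
```

```text
collar [-0.01757657 -0.00564942] -633.5788676362968
rails [-0.01073732 -0.00196303] -1688.8878666358867
all [-0.01593356 -0.00244146] -2279.3678221000255
```

View pics/o9.png

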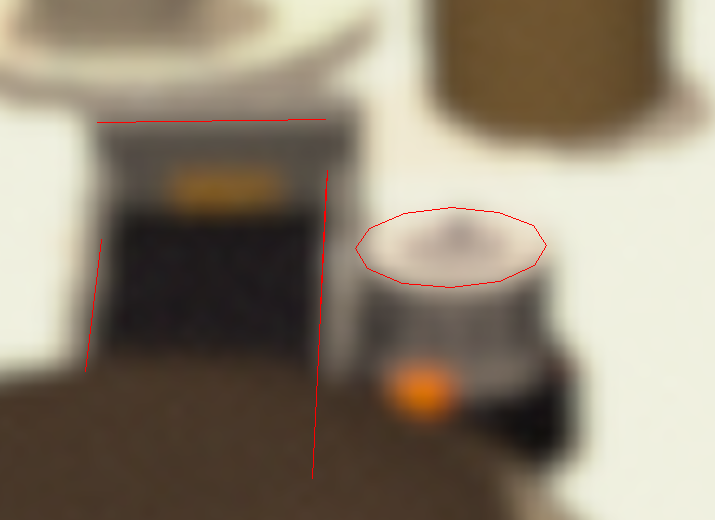

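>>> {"fn": "drive_tool", "kwargs": {"plan": [[[-0.197,0,0.03,0,0,0,1],[-0.197,0,0.03,0,0,0,0.5],[0,0,0,0,0,0,0.5],[0,0,0,0,0,0,0.5]]], "newtons": 60}}

```text
time: 9.95
position: [0.4984, -0.1426, 0.1034]
ee_rot: [0.001, -0.042, 0.999, -0.001]
contact_force: [0.4, 0.1, -0.4]
opening: 0.0443
```

```bash
python3 go.py .4986 -.1431 .038 94.8
python3 - <<'E'
from h import *
for n in('scene',):
    s=eyes.snapshot(n); crop(s,n+'10c',240,190,310,260,8)
E
```

```text
t 9.95 pos [ 0.4984 -0.1426  0.1034] jawyaw 94.84 tilt z [ 0.003 -0.002 -1.   ] F [ 0.4  0.1 -0.4] open 0.0443 q [-0.28  0.   -0.18  1.39 -0.   -0.36]
dist 0.0653896113623142 rot deg 0.21629439256652888
n 2 turn first/row [-0.0004  0.0004  0.0001]
total shift in current axes [ 2.000e-04 -2.100e-03  4.359e-01]
[0.0001, -0.0011, 0.218, -0.0004, 0.0004, 0.0001]
[-0.0002, -0.0013, 0.218, -0.0004, 0.0004, 0.0001]
```

View pics/scene10c.png

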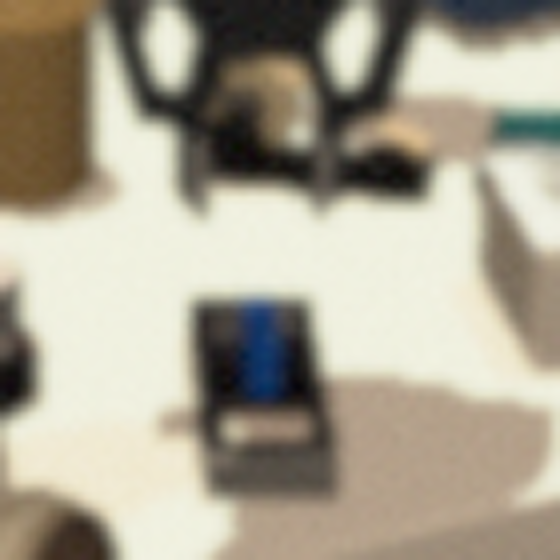

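The scene shows the fingers (cols ~264 and ~280) centred over the blue handle (~273), in line with it. I'll lower and grip.

>>> {"fn": "drive_tool", "kwargs": {"plan": [[[0,-0.001,0.2,0,0,0,0.5],[0,-0.001,0.2,0,0,0,0.5],[0,0,0.04,0,0,0,0.5],[0,0,0,0,0,0,0.5],[0,0,0,0,0,0,0.5]]]}}

```text
time: 10.5
position: [0.4993, -0.1436, 0.0396]
ee_rot: [0.003, -0.042, 0.999, -0.002]
contact_force: [0.2, 0.1, 1.0]
opening: 0.0426
```

>>> {"fn": "drive_tool", "kwargs": {"plan": [[[0,0,0,0,0,0,0],[0,0,0,0,0,0,0],[0,0,0,0,0,0,0],[0,0,0,0,0,0,0]]], "newtons": 60}}

```text
time: 10.9
position: [0.4997, -0.1435, 0.0394]
ee_rot: [0.003, -0.042, 0.999, -0.002]
contact_force: [-0.7, 0.9, 6.5]
opening: 0.0119
```

```bash
python3 go.py .4986 -.1431 .10 94.65
python3 - <<'E'
from h import *
for n in('scene',):
    s=eyes.snapshot(n); crop(s,n+'11c',240,190,310,260,8)
E
```

```text
t 10.9 pos [ 0.4997 -0.1435  0.0394] jawyaw 94.81 tilt z [ 0.007 -0.003 -1.   ] F [-0.7  0.9  6.5] open 0.0119 q [-0.28  0.03 -0.28  1.26 -0.   -0.36]
dist 0.060602011465944426 rot deg 0.4476844315623868
n 2 turn first/row [-0.0006  0.001   0.0004]
total shift in current axes [ 0.0046  0.002  -0.404 ]
[0.0023, 0.001, -0.202, -0.0006, 0.001, 0.0004]
[0.0029, 0.0014, -0.202, -0.0006, 0.001, 0.0004]
```

View pics/scene11c.png

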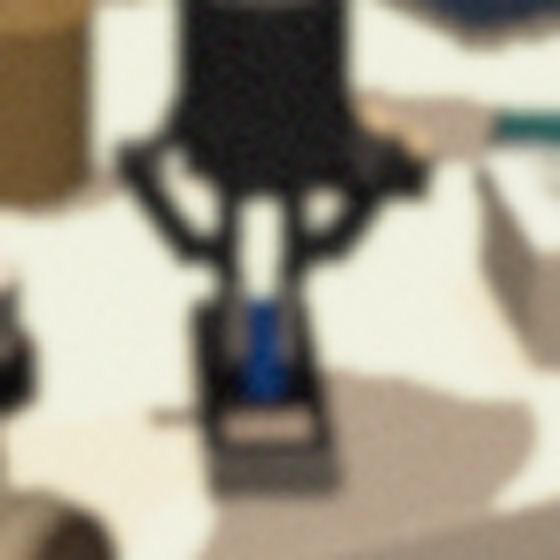

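The picture shows the handle between the pads (~(273,234)), opening 11.9 mm, caddy still flat. I'll lift, back off, then cross over behind the dock.

>>> {"fn": "drive_tool", "kwargs": {"plan": [[[0,0,-0.2,0,0,0,0],[0,0,-0.25,0,0,0,0],[0.2,0,-0.05,0,0,0,0],[0.28,0,0,0,0,0,0],[0.25,0,0,0,0,0.0005,0]]]}}

```text
time: 11.45
position: [0.3882, -0.1522, 0.1128]
ee_rot: [0.002, -0.042, 0.999, -0.002]
contact_force: [-1.4, -0.9, -1.9]
opening: 0.0125
```

```bash
python3 go.py .3417 .0413 .10 94.65
```

```text
t 11.45 pos [ 0.3882 -0.1522  0.1128] jawyaw 94.76 tilt z [ 0.004 -0.003 -1.   ] F [-1.4 -0.9 -1.9] open 0.0125 q [-0.37 -0.25 -0.39  1.43 -0.   -0.46]
dist 0.19940817912889855 rot deg 0.3211296428700122
n 5 turn first/row [-0.0002  0.0003  0.0001]
total shift in current axes [0.2024 1.3114 0.0801]
[0.0405, 0.2623, 0.016, -0.0002, 0.0003, 0.0001]
[0.0406, 0.2623, 0.0162, -0.0002, 0.0003, 0.0001]
[0.0407, 0.2622, 0.0164, -0.0002, 0.0003, 0.0001]
[0.0407, 0.2622, 0.0166, -0.0002, 0.0003, 0.0001]
[0.0408, 0.2622, 0.0168, -0.0002, 0.0003, 0.0001]
```

>>> {"fn": "drive_tool", "kwargs": {"plan": [[[0.08,0.22,0,0,0,0,0],[0.08,0.26,0,0,0,0,0],[0.03,0.28,0.02,0,0,0.0005,0],[0,0.28,0.03,0,0,0,0],[0,0.26,0.03,0,0,0,0]]]}}

```text
time: 11.95
position: [0.3447, 0.0411, 0.1001]
ee_rot: [0.003, -0.04, 0.999, -0.001]
contact_force: [0.8, 0.0, -2.0]
opening: 0.0124
```

>>> {"fn": "drive_tool", "kwargs": {"plan": [[[0,0,0,0,0,0,0],[0,0,0,0,0,0,0]]]}}

```text
time: 12.15
position: [0.345, 0.0404, 0.0999]
ee_rot: [0.002, -0.042, 0.999, -0.002]
contact_force: [-0.1, -0.4, -2.6]
opening: 0.0127
```

```bash
python3 go.py .3417 .0413 .056 94.65
python3 - <<'E'
from h import *
for n in('scene','top'):
    s=eyes.snapshot(n); crop(s,n+'12c',160,150,260,260,6)
E
```

```text
t 12.15 pos [0.345  0.0404 0.0999] jawyaw 94.81 tilt z [ 0.005 -0.003 -1.   ] F [-0.1 -0.4 -2.6] open 0.0127 q [ 0.12 -0.43 -0.54  1.45 -0.    0.04]
dist 0.044063941579624906 rot deg 0.35065247656547477
n 1 turn first/row [-0.001   0.0014  0.0009]
total shift in current axes [0.0229 0.0086 0.2927]
[0.0229, 0.0086, 0.2927, -0.001, 0.0014, 0.0009]
```

View pics/top12c.png

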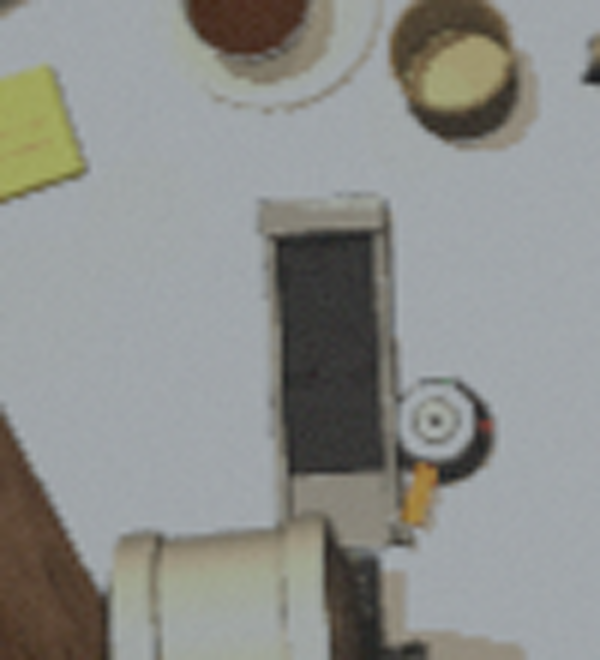

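View pics/scene12c.png

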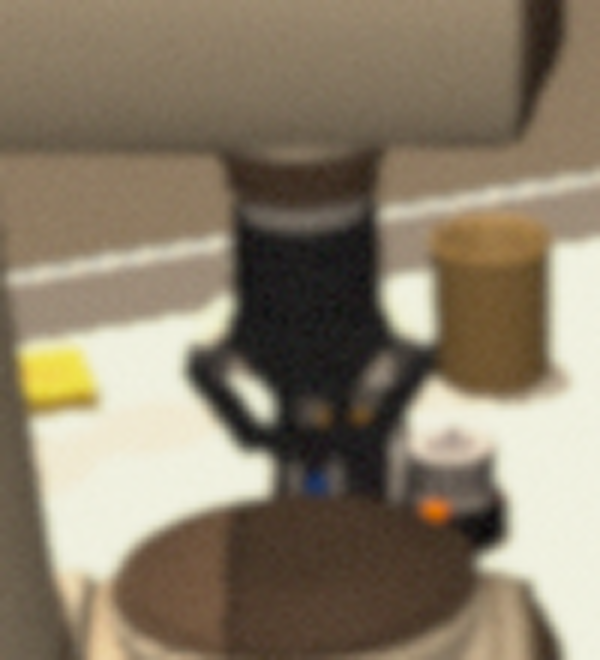

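The top picture shows the dock, collar and pot unmoved and the collar open (tongue ~(230,232)). I'll lower in front of the dock, enter, then settle onto the deck.

>>> {"fn": "drive_tool", "kwargs": {"plan": [[[0,0.008,0.14,-0.001,0.0014,0.0009,0],[0,0,0.14,0,0,0,0],[0,0,0,0,0,0,0],[-0.12,0,0,0,0,0,0],[-0.12,0,0,0,0,0,0]]]}}

```text
time: 12.75
position: [0.3821, 0.0427, 0.0589]
ee_rot: [0.0, -0.038, 0.999, 0.0]
contact_force: [-0.2, -0.5, -2.3]
opening: 0.0123
```

```bash
cat > dk.py <<'E'
from go import *
s,R=st(); D=np.array([.566,.0595]); c,q=np.cos(.0812),np.sin(.0812); d=s['position'][:2]-D
print('dock xy mm',np.round([1e3*(c*d[0]+q*d[1]),1e3*(-q*d[0]+c*d[1])],1),'bottom z mm',round(1e3*(s['position'][2]-.0394),1))
E
python3 dk.py
```

```text
t 12.75 pos [0.3821 0.0427 0.0589] jawyaw 94.35 tilt z [ 0.001  0.    -1.   ] F [-0.2 -0.5 -2.3] open 0.0123 q [ 0.11 -0.31 -0.54  1.34 -0.    0.04]
dock xy mm [-184.7   -1.8] bottom z mm 19.5
```

>>> {"fn": "drive_tool", "kwargs": {"plan": [[[0,0.01,0.015,0,0,-0.0015,0],[0,0,0.015,0,0,0,0],[0,0,0,0,0,0,0]]]}}

```text
time: 13.05
position: [0.3804, 0.0447, 0.0532]
ee_rot: [-0.001, -0.041, 0.999, 0.0]
contact_force: [-0.4, 0.5, -1.8]
opening: 0.0124
```

>>> {"fn": "drive_tool", "kwargs": {"plan": [[[0,0,0.01,0,0,0,0],[0,0,0,0,0,0,0]]]}}

```text
time: 13.25
position: [0.3807, 0.045, 0.0518]
ee_rot: [-0.0, -0.041, 0.999, 0.0]
contact_force: [0.1, 0.4, -2.5]
opening: 0.0125
```

```bash
python3 dk.py
```

```text
t 13.25 pos [0.3807 0.045  0.0518] jawyaw 94.73 tilt z [-0.  0. -1.] F [ 0.1  0.4 -2.5] open 0.0125 q [ 0.12 -0.31 -0.55  1.33  0.    0.04]
dock xy mm [-185.9    0.6] bottom z mm 12.4
```

>>> {"fn": "drive_tool", "kwargs": {"plan": [[[-0.1,0,0,0,0,0,0],[-0.1,0,0,0,0,0,0],[0,0,0.006,0,0,0,0],[0,0,0,0,0,0,0]]]}}

```text
time: 13.65
position: [0.4112, 0.0477, 0.0514]
ee_rot: [0.0, -0.041, 0.999, 0.0]
contact_force: [1.4, 0.6, 1.1]
opening: 0.0126
```

>>> {"fn": "drive_tool", "kwargs": {"plan": [[[-0.1,0,0,0,0,0,0],[-0.1,0,0,0,0,0,0],[0,0,0,0,0,0,0]]]}}

```text
time: 13.95
position: [0.4415, 0.0502, 0.0514]
ee_rot: [0.0, -0.041, 0.999, 0.0]
contact_force: [2.0, -0.3, 3.6]
opening: 0.0125
```

```bash
python3 dk.py
python3 - <<'E'
from h import *
for n in('scene','top'):
    s=eyes.snapshot(n); crop(s,n+'13c',180,170,260,250,7)
E
```

```text
t 13.95 pos [0.4415 0.0502 0.0514] jawyaw 94.74 tilt z [ 0.001  0.    -1.   ] F [ 2.  -0.3  3.6] open 0.0125 q [ 0.11 -0.16 -0.43  1.3   0.    0.03]
dock xy mm [-124.8    0.8] bottom z mm 12.0
```

View pics/top13c.png

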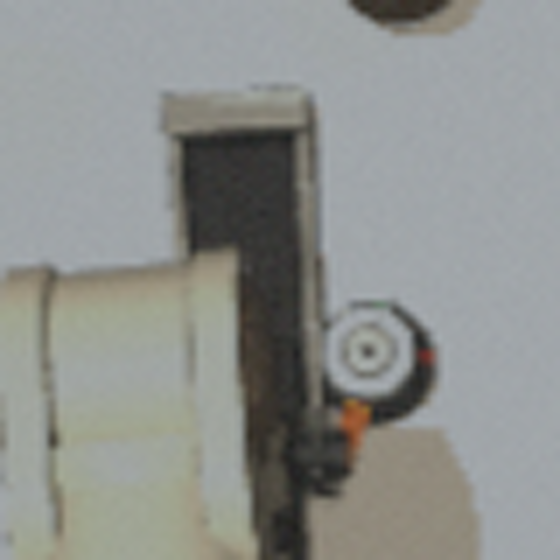

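View pics/scene13c.png

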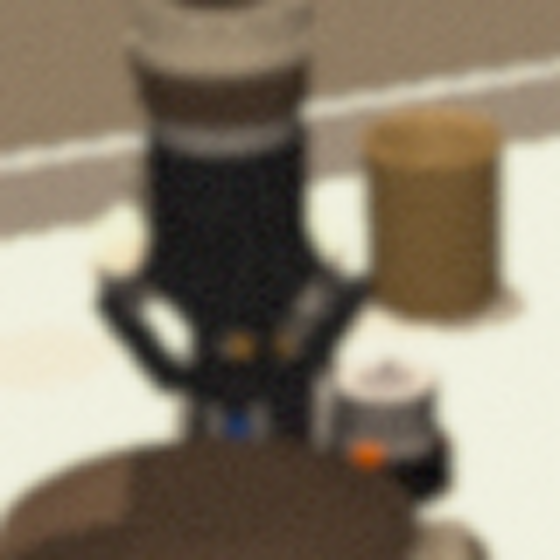

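>>> {"fn": "drive_tool", "kwargs": {"plan": [[[-0.14,0,0,0,0,0,0],[-0.14,0,0,0,0,0,0],[-0.14,0,0,0,0,0,0],[-0.14,0,0,0,0,0,0],[0,0,0,0,0,0,0]]]}}

```text
time: 14.55
position: [0.5253, 0.0571, 0.051]
ee_rot: [0.0, -0.041, 0.999, 0.0]
contact_force: [1.0, 0.0, 2.2]
opening: 0.0124
```

```bash
python3 dk.py
```

```text
t 14.55 pos [0.5253 0.0571 0.051 ] jawyaw 94.74 tilt z [ 0.  0. -1.] F [1.  0.  2.2] open 0.0124 q [ 0.11  0.05 -0.24  1.29  0.    0.03]
dock xy mm [-40.7   0.9] bottom z mm 11.6
```

>>> {"fn": "drive_tool", "kwargs": {"plan": [[[-0.1,0,0,0,0,0,0],[-0.1,0,0,0,0,0,0],[0,0,0,0,0,0,0]]]}}

```text
time: 14.85
position: [0.5539, 0.0595, 0.0506]
ee_rot: [-0.001, -0.041, 0.999, 0.0]
contact_force: [0.0, 0.2, 0.7]
opening: 0.0124
```

>>> {"fn": "drive_tool", "kwargs": {"plan": [[[-0.03,0,0,0,0,0,0],[0,0,0,0,0,0,0]]]}}

```text
time: 15.05
position: [0.5579, 0.0598, 0.0506]
ee_rot: [-0.001, -0.041, 0.999, 0.0]
contact_force: [-1.0, -0.6, -1.0]
opening: 0.013
```

```bash
python3 dk.py
```

```text
t 15.05 pos [0.5579 0.0598 0.0506] jawyaw 94.74 tilt z [-0.001  0.    -1.   ] F [-1.  -0.6 -1. ] open 0.013 q [ 0.11  0.13 -0.15  1.29  0.    0.02]
dock xy mm [-8.   0.9] bottom z mm 11.2
```

>>> {"fn": "drive_tool", "kwargs": {"plan": [[[-0.02,0,0,0,0,0,0],[0,0,0,0,0,0,0]]]}}

```text
time: 15.25
position: [0.5617, 0.0602, 0.0508]
ee_rot: [-0.0, -0.041, 0.999, 0.0]
contact_force: [0.2, -0.3, -1.2]
opening: 0.0123
```

>>> {"fn": "drive_tool", "kwargs": {"plan": [[[-0.02,0,0,0,0,0,0],[0,0,0,0,0,0,0]]]}}

```text
time: 15.45
position: [0.5651, 0.0604, 0.0507]
ee_rot: [-0.0, -0.041, 0.999, 0.0]
contact_force: [0.4, 0.3, -2.5]
opening: 0.0127
```

>>> {"fn": "drive_tool", "kwargs": {"plan": [[[-0.015,0,0,0,0,0,0],[0,0,0,0,0,0,0]]]}}

```text
time: 15.65
position: [0.5673, 0.0606, 0.0507]
ee_rot: [-0.0, -0.041, 0.999, 0.0]
contact_force: [-0.4, 1.4, -1.7]
opening: 0.0127
```

>>> {"fn": "drive_tool", "kwargs": {"plan": [[[0,0,0.013,0,0,0,0],[0,0,0,0,0,0,0]]]}}

```text
time: 15.85
position: [0.5669, 0.0605, 0.0485]
ee_rot: [-0.0, -0.041, 0.999, 0.0]
contact_force: [-0.0, 0.2, -2.3]
opening: 0.0126
```

>>> {"fn": "drive_tool", "kwargs": {"plan": [[[0,0,0.013,0,0,0,0],[0,0,0,0,0,0,0]]]}}

```text
time: 16.05
position: [0.5669, 0.0606, 0.0466]
ee_rot: [-0.0, -0.041, 0.999, 0.0]
contact_force: [-0.4, 0.5, -2.3]
opening: 0.0121
```

Free descent of 4 mm: the tail has cleared the deck. Two more millimetres.

>>> {"fn": "drive_tool", "kwargs": {"plan": [[[0,0,0.01,0,0,0,0],[0,0,0,0,0,0,0]]]}}

```text
time: 16.25
position: [0.5672, 0.0606, 0.0457]
ee_rot: [0.0, -0.041, 0.999, 0.0]
contact_force: [-0.8, 0.1, -1.0]
opening: 0.0125
```

>>> {"fn": "drive_tool", "kwargs": {"plan": [[[0,0,0.008,0,0,0,0],[0,0,0,0,0,0,0]]]}}

```text
time: 16.45
position: [0.5673, 0.0606, 0.0454]
ee_rot: [0.0, -0.041, 0.999, 0.0]
contact_force: [-4.1, 0.2, 7.8]
opening: 0.0127
```

Contact at exactly the seat height (bottom ≈ 6 mm). I'll release gently and lift.

>>> {"fn": "drive_tool", "kwargs": {"plan": [[[0,0,0,0,0,0,0.28],[0,0,0,0,0,0,0.28],[0,0,0,0,0,0,0.28],[0,0,-0.1,0,0,0,0.28],[0,0,-0.2,0,0,0,0.4]]]}}

```text
time: 16.95
position: [0.5658, 0.0604, 0.0883]
ee_rot: [-0.002, -0.041, 0.999, -0.0]
contact_force: [1.3, -0.4, -0.6]
opening: 0.034
```

>>> {"fn": "drive_tool", "kwargs": {"plan": [[[0,0,-0.25,0,0,0,1],[0,0,-0.25,0,0,0,1],[0,0,0,0,0,0,1]]]}}

```text
time: 17.25
position: [0.5692, 0.0608, 0.1711]
ee_rot: [0.004, -0.041, 0.999, 0.0]
contact_force: [0.9, 0.9, -0.2]
opening: 0.0763
```

```bash
python3 go.py .5117 -.0131 .13 94.65
python3 - <<'E'
from h import *
for n in('scene','top'):
    s=eyes.snapshot(n); crop(s,n+'14c',180,170,260,250,7)
E
```

```text
t 17.25 pos [0.5692 0.0608 0.1711] jawyaw 94.74 tilt z [ 0.009  0.001 -1.   ] F [ 0.9  0.9 -0.2] open 0.0763 q [0.11 0.12 0.07 1.52 0.   0.02]
dist 0.10223131227109288 rot deg 0.5062481339696185
n 3 turn first/row [0.     0.0009 0.0002]
total shift in current axes [ 0.425  -0.4592  0.2703]
[0.1417, -0.1531, 0.0901, 0.0, 0.0009, 0.0002]
[0.1413, -0.1531, 0.0905, 0.0, 0.0009, 0.0002]
[0.141, -0.1532, 0.091, 0.0, 0.0009, 0.0002]
```

View pics/top14c.png

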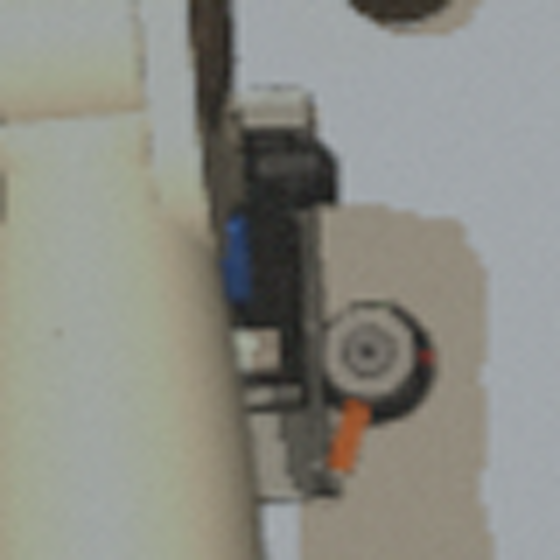

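View pics/scene14c.png

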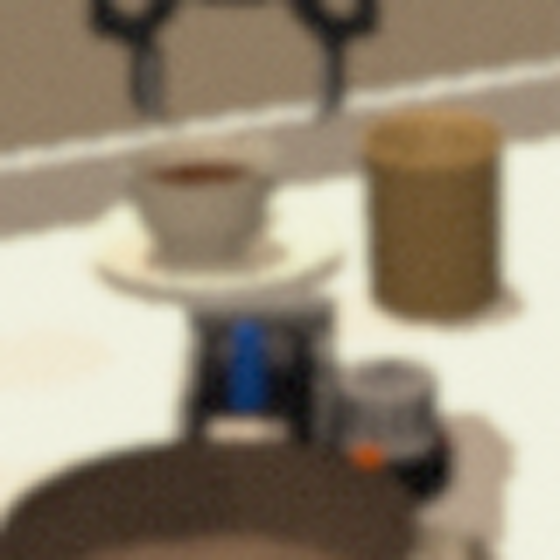

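The top picture shows the caddy seated with its blue handle at (213,207) and the collar still open. I'll measure the tongue angle.

```bash
cat > tong.py <<'E'
from fit import *
def tongue(s,ax,im=None):
    im=(s['avg'] if 'avg' in s else s['img']).astype(np.uint8) if im is None else im
    h=cv2.cvtColor(im,cv2.COLOR_RGB2HSV); m=((h[...,0]>5)&(h[...,0]<22)&(h[...,1]>120)&(h[...,2]>90))
    ys,xs=np.nonzero(m); P=np.array([onz(s,(x,y),.032)[:2] for x,y in zip(xs,ys)])
    k=np.hypot(*(P-ax).T)<.075; P=P[k]; c=P.mean(0); d=c-ax
    u,sv,v=np.linalg.svd(P-c); v0=v[0]*np.sign(v[0]@d)
    print('n',k.sum(),'centroid',np.round(c,4),'r',np.hypot(*d).round(4),'max r',np.hypot(*(P-ax).T).max().round(4),'dir deg',np.degrees(np.arctan2(d[1],d[0])).round(1),'axis dir',np.degrees(np.arctan2(v0[1],v0[0])).round(1))
    a=np.arctan2(d[1],d[0])%(2*np.pi); print('collar angle',np.round(1.40-(a-(np.pi/2+.0812)),3))
E
python3 - <<'E'
from tong import *
import pickle
S=pickle.load(open('S0.pkl','rb'))
for ax in((.5117,-.0131),(.5122,-.0105),(.511,-.0123)): tongue(S['top'],np.array(ax))
s=eyes.snapshot('top'); tongue(s,np.array((.5117,-.0131)))
# post centre in top
s=S['top']; g=cv2.cvtColor(s['avg'].astype(np.uint8),cv2.COLOR_RGB2GRAY)
print(onz(s,(150+454/5.5-.5,140+440/5.5-.5),.0625))
E
```

```text
n 31 centroid [ 4.715e-01 -4.000e-04] r 0.0422 max r 0.0625 dir deg 162.5 axis dir 160.8
collar angle 0.217
n 31 centroid [ 4.715e-01 -4.000e-04] r 0.042 max r 0.0622 dir deg 166.1 axis dir 160.8
collar angle 0.154
n 31 centroid [ 4.715e-01 -4.000e-04] r 0.0413 max r 0.0616 dir deg 163.2 axis dir 160.8
collar angle 0.203
n 37 centroid [ 0.4705 -0.    ] r 0.0432 max r 0.0625 dir deg 162.4 axis dir 162.2
collar angle 0.218
[ 0.51264056 -0.01163394  0.0625    ]
```

>>> {"fn": "drive_tool", "kwargs": {"plan": [[[0.142,-0.153,0.07,0,0.0009,0,1],[0.142,-0.153,0.09,0,0.0009,0,1],[0.141,-0.15,0.09,0,0,0,1],[0,0,0,0,0,0,1],[0,0,0,0,0,0,1]]]}}

```text
time: 17.9
position: [0.5084, -0.0132, 0.126]
ee_rot: [-0.004, -0.041, 0.999, 0.0]
contact_force: [0.4, -0.2, 0.3]
opening: 0.0854
```

```bash
python3 go.py .5120 -.0125 .052 94.65
python3 - <<'E'
from h import *
for n in('scene',):
    s=eyes.snapshot(n); crop(s,n+'15c',200,180,270,250,8)
E
```

```text
t 17.9 pos [ 0.5084 -0.0132  0.126 ] jawyaw 94.67 tilt z [-0.007 -0.    -1.   ] F [ 0.4 -0.2  0.3] open 0.0854 q [-0.03 -0.02 -0.16  1.44 -0.   -0.11]
dist 0.07406657565426183 rot deg 0.4293380948661074
n 2 turn first/row [ 0.0001 -0.0012  0.0001]
total shift in current axes [-0.0281  0.0026  0.493 ]
[-0.014, 0.0013, 0.2465, 0.0001, -0.0012, 0.0001]
[-0.0131, 0.0014, 0.2465, 0.0001, -0.0012, 0.0001]
```

View pics/scene15c.png

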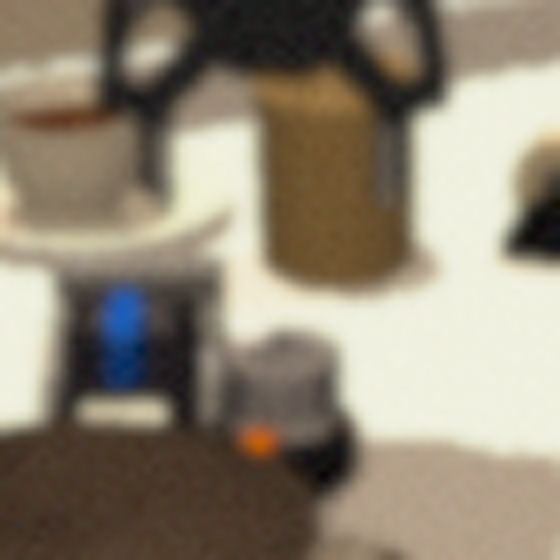

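Run:
```python
from h import *
s=eyes.snapshot('scene')
for y in(-.0125,-.016): print(proj(s,[[.512,y,.06]])[0])
p=sense()['position']; print(proj(s,[p,[p[0],p[1],.06]]), 'obs fingers',200+274/8,'obs collar',200+287/8)
```

```text
[234.13263313 221.96763676]
[235.1481538  221.98491075]
[[233.6958371  204.40496113]
 [234.07562831 222.28264186]] obs fingers 234.25 obs collar 235.875
```

>>> {"fn": "drive_tool", "kwargs": {"plan": [[[-0.01,-0.01,0.15,0,-0.0012,0,1],[-0.006,0,0.15,0,0,0,1],[0,0,0.12,0,0,0,1],[0,0,0.06,0,0,0,1],[0,0,0,0,0,0,1]]]}}

```text
time: 18.5
position: [0.5111, -0.0137, 0.0539]
ee_rot: [-0.002, -0.042, 0.999, 0.0]
contact_force: [-0.7, -0.5, 0.0]
opening: 0.0851
```

```bash
python3 go.py .5120 -.0148 .052 94.65
python3 - <<'E'
from h import *
for n in('scene',):
    s=eyes.snapshot(n); crop(s,n+'16c',200,180,270,250,8)
E
```

```text
t 18.5 pos [ 0.5111 -0.0137  0.0539] jawyaw 94.78 tilt z [-0.004  0.    -1.   ] F [-0.7 -0.5  0. ] open 0.0851 q [-0.03  0.01 -0.27  1.3  -0.   -0.11]
dist 0.002390107901196988 rot deg 0.26453759912006924
n 1 turn first/row [ 0.0001 -0.0013  0.0007]
total shift in current axes [-0.0053 -0.0079  0.0128]
[-0.0053, -0.0079, 0.0128, 0.0001, -0.0013, 0.0007]
```

View pics/scene16c.png

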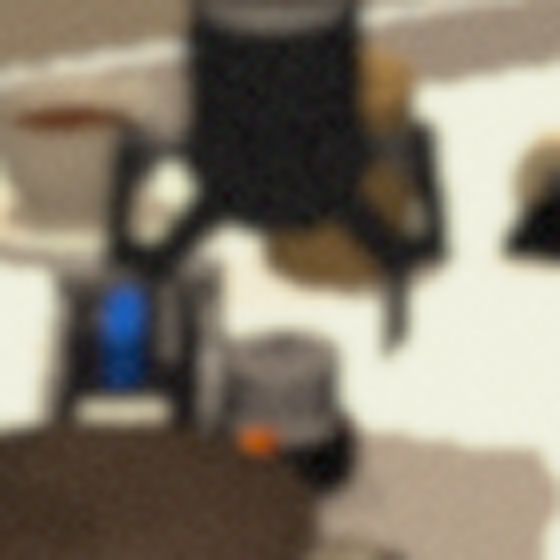

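The scene shows the collar (~(235,225)) centred between the fingers (cols ~221 and ~249). I'll go slightly lower and grip.

>>> {"fn": "drive_tool", "kwargs": {"plan": [[[-0.004,-0.004,0.05,0,-0.001,0,1],[0,0,0,0,0,0,0.6],[0,0,0,0,0,0,0.3],[0,0,0,0,0,0,0.3],[0,0,0,0,0,0,0.3]]], "newtons": 60}}

```text
time: 19.05
position: [0.5122, -0.0143, 0.0484]
ee_rot: [0.001, -0.041, 0.999, 0.001]
contact_force: [-2.8, 3.5, 4.6]
opening: 0.0483
```

```bash
python3 go.py .5120 -.0148 .052 94.65
```

```text
t 19.05 pos [ 0.5122 -0.0143  0.0484] jawyaw 94.75 tilt z [ 0.002  0.001 -1.   ] F [-2.8  3.5  4.6] open 0.0483 q [-0.03  0.01 -0.28  1.28  0.   -0.11]
dist 0.00362396474589501 rot deg 0.1661851710734031
n 1 turn first/row [0.0004 0.0006 0.0006]
total shift in current axes [ 0.0017 -0.0032 -0.0239]
[0.0017, -0.0032, -0.0239, 0.0004, 0.0006, 0.0006]
```

>>> {"fn": "drive_tool", "kwargs": {"plan": [[[0,0,0,0,0,0.03,0.3],[0,0,0,0,0,0.04,0.3],[0,0,0,0,0,0.04,0.3],[0,0,0,0,0,0.04,0.3],[0,0,0,0,0,0.04,0.3]]]}}

```text
time: 19.55
position: [0.5119, -0.0157, 0.0484]
ee_rot: [0.001, 0.257, 0.966, -0.001]
contact_force: [-3.6, -7.3, 7.4]
opening: 0.048
```

```bash
python3 -c "
from go import *
s,R=st(); print(s['wrist_torque'])"
```

```text
t 19.55 pos [ 0.5119 -0.0157  0.0484] jawyaw 60.21 tilt z [ 0.001 -0.002 -1.   ] F [-3.6 -7.3  7.4] open 0.048 q [-0.03  0.01 -0.28  1.28 -0.    0.49]
[-1.44657799  1.01459821  0.02416936]
```

>>> {"fn": "drive_tool", "kwargs": {"plan": [[[0,0,0,0,0,0.04,0.3],[0,0,0,0,0,0.04,0.3],[0,0,0,0,0,0.04,0.3],[0,0,0,0,0,0.04,0.3],[0,0,0,0,0,0.018,0.3]]]}}

```text
time: 20.05
position: [0.5109, -0.0167, 0.0484]
ee_rot: [0.001, 0.514, 0.858, -0.002]
contact_force: [-10.5, -12.3, 10.5]
opening: 0.0481
```

>>> {"fn": "drive_tool", "kwargs": {"plan": [[[0,0,0,0,0,0,0.3],[0,0,0,0,0,0,0.3]]]}}

```text
time: 20.25
position: [0.5109, -0.0167, 0.0484]
ee_rot: [0.001, 0.512, 0.859, -0.002]
contact_force: [-10.0, -11.7, 11.0]
opening: 0.0481
```

Run:
```python
from go import *
from tong import *
s,R=st(); print(s['wrist_torque'])
for n in('scene','top'):
    s=eyes.snapshot(n); crop(s,n+'17c',190,175,270,255,7)
tongue(s,np.array((.5120,-.0135)))
```

```text
t 20.25 pos [ 0.5109 -0.0167  0.0484] jawyaw 28.39 tilt z [-0.001 -0.004 -1.   ] F [-10.  -11.7  11. ] open 0.0481 q [-0.03  0.01 -0.28  1.28 -0.    1.04]
[-2.29612406  2.1112547  -0.01090618]tong.py:6: RuntimeWarning: Mean of empty slice.
  k=np.hypot(*(P-ax).T)<.075; P=P[k]; c=P.mean(0); d=c-ax
  ret = um.true_divide(
Traceback (most recent call last):
  File "tong.py", line 8, in tongue
    print('n',k.sum(),'centroid',np.round(c,4),'r',np.hypot(*d).round(4),'max r',np.hypot(*(P-ax).T).max().round(4),'dir deg',np.degrees(np.arctan2(d[1],d[0])).round(1),'axis dir',np.degrees(np.arctan2(v0[1],v0[0])).round(1))
                                                                                 ~~~~~~~~~~~~~~~~~~~~~~~^^
ValueError: zero-size array to reduction operation maximum which has no identity
```

View pics/top17c.png

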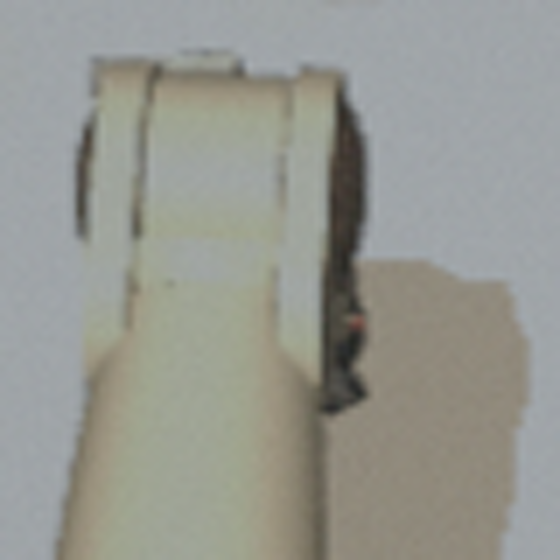

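View pics/scene17c.png

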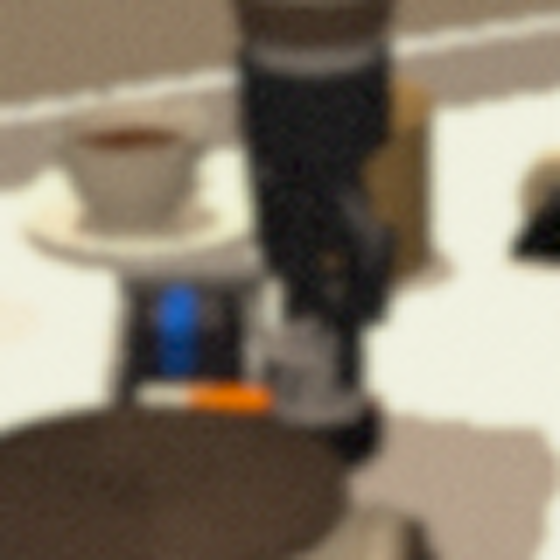

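The scene shows the orange tongue lying across the caddy. I'll release, raise, and move aside for the top view.

>>> {"fn": "drive_tool", "kwargs": {"plan": [[[0,0,0,0,0,0,1],[0,0,0,0,0,0,1],[0,0,0,0,0,0,1],[0,0,-0.15,0,0,0,1],[0,0,-0.3,0,0,0,1]]]}}

```text
time: 20.85
position: [0.5102, -0.0145, 0.1126]
ee_rot: [-0.002, 0.511, 0.859, -0.001]
contact_force: [0.6, -0.1, 0.6]
opening: 0.0855
```

```bash
python3 go.py .42 -.22 .16 28.4
```

```text
t 20.85 pos [ 0.5102 -0.0145  0.1126] jawyaw 28.51 tilt z [-0.005  0.001 -1.   ] F [ 0.6 -0.1  0.6] open 0.0855 q [-0.03 -0.01 -0.18  1.41  0.    1.04]
dist 0.2293522423595477 rot deg 0.30059170505620125
n 6 turn first/row [-0.0002 -0.0001  0.0001]
total shift in current axes [-0.9159 -1.1834 -0.3139]
[-0.1526, -0.1972, -0.0523, -0.0002, -0.0001, 0.0001]
[-0.1527, -0.1972, -0.0524, -0.0002, -0.0001, 0.0001]
[-0.1528, -0.1971, -0.0524, -0.0002, -0.0001, 0.0001]
[-0.1529, -0.197, -0.0525, -0.0002, -0.0001, 0.0001]
[-0.153, -0.1969, -0.0526, -0.0002, -0.0001, 0.0001]
[-0.1531, -0.1968, -0.0526, -0.0002, -0.0001, 0.0001]
```

>>> {"fn": "drive_tool", "kwargs": {"plan": [[[-0.1,-0.13,-0.12,0,0,0,1],[-0.17,-0.22,-0.1,0,0,0,1],[-0.18,-0.23,-0.05,0,0,0,1],[-0.18,-0.23,0,0,0,0,1],[-0.18,-0.23,0,0,0,0,1]]]}}

```text
time: 21.35
position: [0.4323, -0.1973, 0.1559]
ee_rot: [0.001, 0.511, 0.86, 0.001]
contact_force: [-0.2, -0.2, 0.0]
opening: 0.0854
```

```bash
cat > look.py <<'E'
from tong import *
import sys
n=sys.argv[1]
s=avg('top',4); s['img']=s['avg'].astype(np.uint8); crop(s,'top'+n,190,175,260,250,8); save(s,'topf'+n)
for ax in((.5120,-.0135),(.5117,-.0148)): tongue(s,np.array(ax))
s=eyes.snapshot('scene'); crop(s,'scene'+n,190,185,270,255,8)
E
python3 look.py 18
```

```text
n 26 centroid [0.5048 0.0334] r 0.0474 max r 0.0624 dir deg 98.7 axis dir 98.5
collar angle 1.329
n 26 centroid [0.5048 0.0334] r 0.0487 max r 0.0636 dir deg 98.1 axis dir 98.5
collar angle 1.339
```

View pics/top18.png

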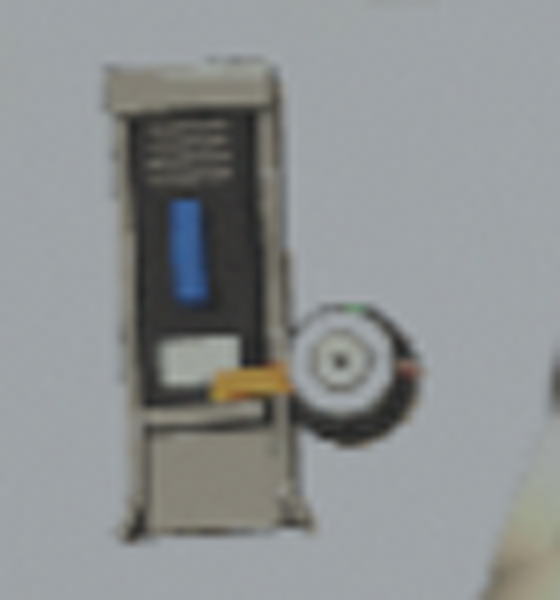

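View pics/scene18.png

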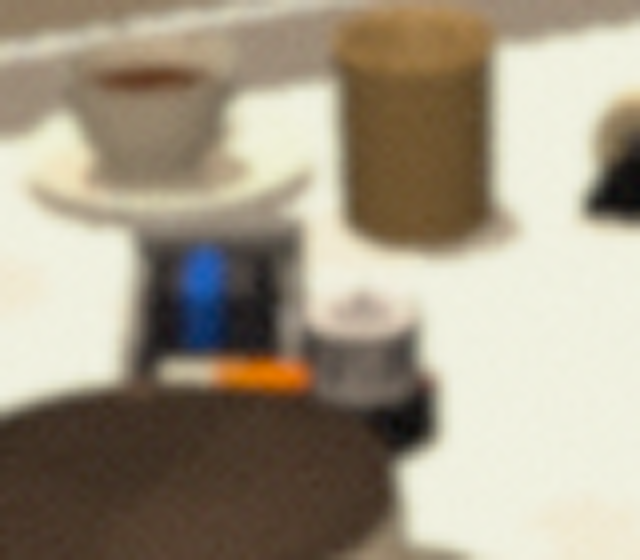

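The top picture shows the caddy level in the pocket, the bezel in front of the deck edge, and the tongue (217–226,222) over the caddy but about 3–4° short of square. I'll refine that with an edge fit.

```bash
cat > tf.py <<'E'
import m2
from m2 import *
TN=sg([((29,7,32),(64,7,32),1),((29,-7,32),(64,-7,32),1),((64,-7,32),(64,7,32),1)])
def run(s,tag):
    m2.S['x']=s
    im=s['avg']
    for nm,g in(('R-B',im[...,0]-im[...,2]),):
        g=g.astype(np.float32)
        for ax in((.5120,-.0135),(.5120,-.0118),(.5113,-.015)):
            best=min((minimize(lambda q:-edgescore([(s,g)],[ax[0]+q[0],ax[1]+q[1],q[2]],TN),[0,0,a],method='Nelder-Mead',options=dict(initial_simplex=[[0,0,a],[.002,0,a],[0,.002,a],[0,0,a+.08]])) for a in tag),key=lambda r:r.fun)
            print(nm,ax,np.round(best.x[:2]*1e3,1),'deg',np.degrees(best.x[2]).round(2),best.fun.round(0),'axis',np.round(best.x[:2]+ax,4))
    LIP=sg([((70,-32,40),(70,32,40),1),((-83,-28,12),(-83,28,12),1),((-118,-32,24),(65,-32,24),1)])
    r=fit([(s,im.mean(2).astype(np.float32))],[.566,.061,.081],LIP); print('dock',r.x)
E
python3 - <<'E'
from tf import *
s=avg('top',8); pickle.dump(s,open('s18.pkl','wb'))
run(s,np.radians([92,97,102]))
print('initial'); run(pickle.load(open('S0.pkl','rb'))['top'],np.radians([158,163,168]))
E
```

```text
R-B (0.512, -0.0135) [-0.2  1.2] deg 97.96 -1548.0 axis [ 0.5118 -0.0123]
R-B (0.512, -0.0118) [ 0.9 -0.2] deg 99.31 -1551.0 axis [ 0.5129 -0.012 ]
R-B (0.5113, -0.015) [1.5 2.9] deg 99.31 -1551.0 axis [ 0.5128 -0.0121]
dock [0.56643496 0.06154789 0.08537631]
initial
R-B (0.512, -0.0135) [0.3 0.5] deg 163.98 -1398.0 axis [ 0.5123 -0.013 ]
R-B (0.512, -0.0118) [ 0.1 -1.9] deg 163.0 -1397.0 axis [ 0.5121 -0.0137]
R-B (0.5113, -0.015) [0.9 2. ] deg 163.76 -1399.0 axis [ 0.5122 -0.013 ]
dock [0.56672786 0.06151217 0.08218815]
```

```bash
python3 go.py .5095 -.0155 .12 28.4
```

```text
t 22.0 pos [ 0.4331 -0.1954  0.1552] jawyaw 28.56 tilt z [ 0.001  0.    -1.   ] F [ 0.5 -0.6 -0.1] open 0.0859 q [-0.42 -0.11 -0.19  1.49  0.    0.65]
dist 0.19863077315712618 rot deg 0.1732387682157755
n 5 turn first/row [0.0001 0.     0.0002]
total shift in current axes [0.8099 1.0208 0.2357]
[0.162, 0.2042, 0.0471, 0.0001, 0.0, 0.0002]
[0.1621, 0.2041, 0.0471, 0.0001, 0.0, 0.0002]
[0.1622, 0.204, 0.0471, 0.0001, 0.0, 0.0002]
[0.1623, 0.2039, 0.047, 0.0001, 0.0, 0.0002]
[0.1624, 0.2038, 0.047, 0.0001, 0.0, 0.0002]
```

>>> {"fn": "drive_tool", "kwargs": {"plan": [[[0.162,0.204,0.03,0,0,0,1],[0.162,0.204,0.05,0,0,0,1],[0.162,0.204,0.05,0,0,0,1],[0.162,0.204,0.05,0,0,0,1],[0.162,0.204,0.05,0,0,0,1]]]}}

```text
time: 22.5
position: [0.5098, -0.0144, 0.1207]
ee_rot: [0.001, 0.511, 0.859, 0.0]
contact_force: [0.4, -0.9, -0.3]
opening: 0.0855
```

>>> {"fn": "drive_tool", "kwargs": {"plan": [[[0,0,0,0,0,0,1],[0,0,0,0,0,0,1],[0,0,0,0,0,0,1]]]}}

```text
time: 22.8
position: [0.5091, -0.0167, 0.1211]
ee_rot: [0.0, 0.511, 0.859, 0.0]
contact_force: [0.6, -0.4, 0.3]
opening: 0.085
```

```bash
python3 go.py .5095 -.0155 .048 28.4
```

```text
t 22.8 pos [ 0.5091 -0.0167  0.1211] jawyaw 28.49 tilt z [ 0.001 -0.    -1.   ] F [ 0.6 -0.4  0.3] open 0.085 q [-0.03 -0.02 -0.17  1.42  0.    1.04]
dist 0.07310314686062626 rot deg 0.10551549348399762
n 2 turn first/row [0.0001 0.0001 0.0002]
total shift in current axes [0.0059 0.0053 0.4873]
[0.003, 0.0027, 0.2436, 0.0001, 0.0001, 0.0002]
[0.0029, 0.0028, 0.2436, 0.0001, 0.0001, 0.0002]
```

>>> {"fn": "drive_tool", "kwargs": {"plan": [[[0.003,0.003,0.15,0,0,0,1],[0.003,0.003,0.15,0,0,0,1],[0,0,0.12,0,0,0,1],[0,0,0.06,0,0,0,1],[0,0,0,0,0,0,1]]]}}

```text
time: 23.3
position: [0.509, -0.0158, 0.0482]
ee_rot: [-0.0, 0.512, 0.859, -0.0]
contact_force: [-0.4, 0.3, 0.1]
opening: 0.0851
```

>>> {"fn": "drive_tool", "kwargs": {"plan": [[[0,0,0,0,0,0,0.6],[0,0,0,0,0,0,0.3],[0,0,0,0,0,0,0.3],[0,0,0,0,0,0,0.3]]]}}

```text
time: 23.7
position: [0.5099, -0.0154, 0.0505]
ee_rot: [0.001, 0.511, 0.859, 0.0]
contact_force: [-5.4, -2.1, 10.0]
opening: 0.0479
```

```bash
python3 go.py .5095 -.0155 .048 28.4|head -1
```

```text
t 23.7 pos [ 0.5099 -0.0154  0.0505] jawyaw 28.49 tilt z [ 0.002 -0.001 -1.   ] F [-5.4 -2.1 10. ] open 0.0479 q [-0.03  0.   -0.28  1.28 -0.    1.04]
```

>>> {"fn": "drive_tool", "kwargs": {"plan": [[[0,0,0,0,0,0.011,0.3],[0,0,0,0,0,0.0105,0.3],[0,0,0,0,0,0,0.3],[0,0,0,0,0,0,0.3]]]}}

```text
time: 24.1
position: [0.5099, -0.0154, 0.0505]
ee_rot: [0.001, 0.54, 0.842, 0.0]
contact_force: [-5.2, -2.4, 9.8]
opening: 0.048
```

```bash
python3 go.py .5095 -.0155 .048 28.4|head -1
```

```text
t 24.1 pos [ 0.5099 -0.0154  0.0505] jawyaw 24.61 tilt z [ 0.002 -0.001 -1.   ] F [-5.2 -2.4  9.8] open 0.048 q [-0.03  0.   -0.28  1.28 -0.    1.11]
```

>>> {"fn": "drive_tool", "kwargs": {"plan": [[[0,0,0,0,0,0,1],[0,0,0,0,0,0,1],[0,0,0,0,0,0,1],[0,0,-0.15,0,0,0,1],[0,0,-0.3,0,0,0,1]]]}}

```text
time: 24.6
position: [0.5078, -0.0148, 0.114]
ee_rot: [-0.002, 0.54, 0.842, -0.001]
contact_force: [1.4, 0.2, -1.2]
opening: 0.0854
```

>>> {"fn": "drive_tool", "kwargs": {"plan": [[[-0.1,-0.13,-0.12,0,0,0,1],[-0.17,-0.22,-0.1,0,0,0,1],[-0.18,-0.23,-0.05,0,0,0,1],[-0.18,-0.23,0,0,0,0,1],[-0.18,-0.23,0,0,0,0,1]]]}}

```text
time: 25.1
position: [0.4178, -0.1917, 0.1573]
ee_rot: [0.001, 0.54, 0.842, 0.0]
contact_force: [0.9, -0.6, 0.3]
opening: 0.0854
```

```bash
python3 look.py 19
python3 - <<'E'
from tf import *
s=avg('top',8); pickle.dump(s,open('s19.pkl','wb'))
run(s,np.radians([88,92,97]))
E
```

```text
n 28 centroid [0.5081 0.0343] r 0.0479 max r 0.0624 dir deg 94.7 axis dir 98.9
collar angle 1.4
n 28 centroid [0.5081 0.0343] r 0.0492 max r 0.0636 dir deg 94.2 axis dir 98.9
collar angle 1.408
R-B (0.512, -0.0135) [-1.   0.6] deg 92.87 -1568.0 axis [ 0.511  -0.0129]
R-B (0.512, -0.0118) [-0.3 -1. ] deg 93.62 -1568.0 axis [ 0.5117 -0.0128]
R-B (0.5113, -0.015) [0.2 2.2] deg 93.52 -1568.0 axis [ 0.5115 -0.0128]
dock [0.56746891 0.0492685  0.08401741]
```

View pics/top19.png

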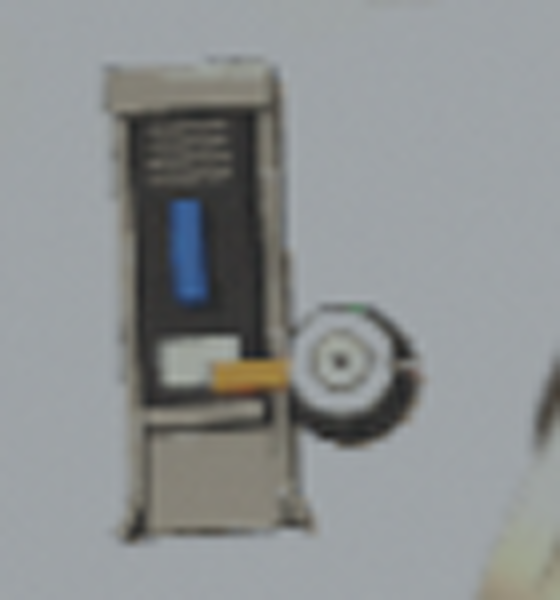

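The top picture shows the pointer (~(241,221)) covering the red mark, the tongue square over the caddy (collar ≈ 1.40–1.42 rad), and the caddy seated. One last check of the whole scene before handing in.

Run:
```python
from h import *
a=cv2.imread('pics/top0.png').astype(int); b=cv2.imread('pics/topf19.png').astype(int)
d=(abs(a-b).max(2)>45).astype(np.uint8); d=cv2.morphologyEx(d,cv2.MORPH_OPEN,np.ones((2,2),np.uint8))
d[:, :]*=1
n,l,st,c=cv2.connectedComponentsWithStats(d)
print([(st[i][:5].tolist()) for i in range(1,n) if st[i][4]>5])
```

```text
[[212, 201, 5, 12, 42], [272, 206, 46, 44, 405], [258, 211, 11, 20, 68], [211, 218, 14, 7, 78], [209, 227, 9, 2, 18], [219, 226, 5, 2, 10], [228, 228, 6, 11, 45], [264, 234, 3, 4, 10], [235, 251, 20, 29, 121], [282, 253, 5, 4, 12], [276, 257, 4, 3, 8], [250, 260, 25, 15, 55], [217, 261, 68, 79, 2047], [0, 268, 155, 104, 6535], [17, 270, 12, 5, 36], [203, 318, 16, 11, 55], [171, 322, 16, 18, 135], [195, 330, 57, 33, 955], [187, 336, 5, 3, 12], [148, 338, 52, 44, 1236], [260, 343, 2, 3, 6], [263, 344, 3, 2, 6], [241, 355, 23, 44, 381], [122, 362, 43, 48, 1006], [184, 363, 54, 57, 956], [257, 374, 7, 7, 29], [261, 379, 3, 2, 6], [232, 394, 2, 6, 12], [164, 401, 3, 3, 7], [232, 402, 2, 3, 6], [168, 404, 13, 8, 28], [147, 410, 26, 10, 135]]
```

View pics/topf19.png

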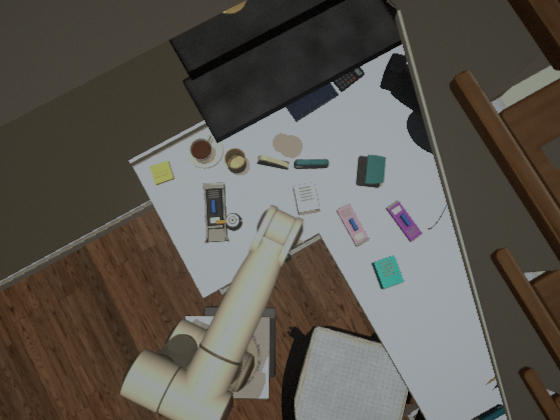

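View pics/scene19.png

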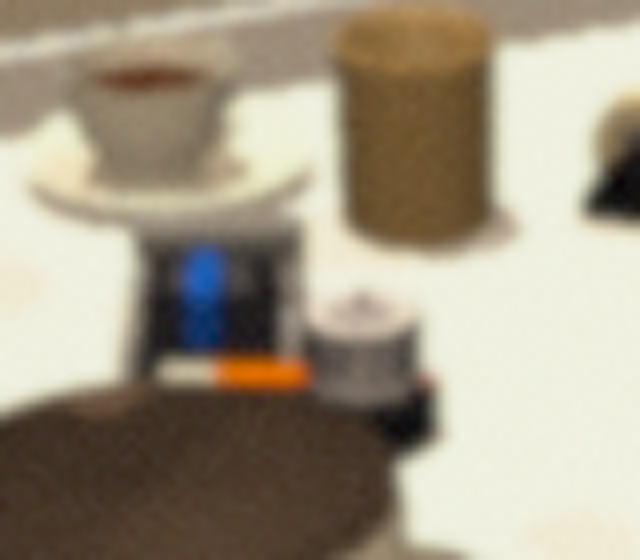

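Pot (235,160), stickies (162,172), stapler, tape and look-alikes are unchanged in the picture. The changes are only at the caddy, the dock/collar and the arm with its shadow.

```bash
python3 -c "
from rig import job
print(job.job_done())"
```

```text
the job is handed in; nothing more can be done
None
```

I did the whole job in the order asked and handed it in at about 26 s. I pulled the black caddy about 140 mm out of the white garage and set it down flat on the clear worktop. I let go, took it again by the blue handle, and slid it nose first along the dock until it dropped into the pocket. Then I turned the collar clockwise in two grips, adding about 4° after the first look showed it short of the mark.

**Last checks:**
- **Caddy:** it was free to drop about 6 mm, then met the floor at the expected seat height. The top picture shows it in the pocket with the orange tongue over it.
- **Collar:** the white pointer covers the red mark. The colour-centroid measure puts it at 1.40–1.41 rad and the edge fit at 1.42–1.43 rad, so they disagree by about 1°. The collar-independent line through the tongue's pixels read 98.9°, about 4° short of square, against 93–95° from the other two. I trusted those two and the pointer in the picture.
- **Dock:** the last refit of the dock from the picture put it 12 mm off sideways. I took that as the fit catching another edge, since the picture shows the dock unmoved.
- **Bystanders:** the pen pot, stapler, tape, stickies and look-alikes have not moved. The gripper is clear of everything.

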